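Stock the extraction box and hold its visor at the airflow mark

ROBOT

A 7-joint arm with a two-finger parallel gripper is mounted at the origin on a cart in front of the work surface, level with it; the furniture and walls round the work are solid. World frame = base frame: x ahead of the robot, y to its left, z up, the work surface at z = 0. Lengths are in m, angles in degrees, forces in N, time in s.
With the tool pointing down it reaches from about 0.4 to 0.85 m from the base axis. Payload 10.4 kg.
Tool frame: the origin (TCP) lies between the finger pads; the fingertips stand 17 mm ahead of it and the grasp point (between the pads) lies 2 mm behind it; z points along the fingers, y is the direction in which the jaws open and shut (so a half turn about z gives the same grasp; the last joint's range is limited). The gripper opens to 85 mm and grips with 20 to 120 N. Pads are 22 mm wide; open, the fingers measure 114 mm over their backs; the gripper's body (76 mm by 85 mm) begins 54 mm behind the grasp point. The pads swing forward as they close: fully open they stand 13 mm farther back than shut.
Start: joints at [-67.586, 19.034, -3.707, 83.658, 1.238, 77.344, -5.071], TCP at [0.251, 0.572, 0.248] pointing down, gripper open.
Joint ranges: [-148.97, 148.97], [-28.65, 121.19], [-84.17, 76.75], [9.2, 138.47], [-72.65, 252.65], [3.7, 117.97], [-149.18, 149.18]. Speed limits (degrees/s): [127.2, 127.2, 159.86, 159.86, 180, 180, 180].

INTERFACE

Orientations are given as a 3x3 rotation matrix whose columns are the frame's x, y, z axes.
In Python, from plant import read_state, capture, camera_info, hand_in, spot_in, masks_of, place_of gives the robot as it stands.
- The arm moves only by the tool arm_command, never from a script. Its argument "rows" is a list of rows, each a list of 6 numbers: the shift along the world's x, y, z in m, then the turn, a rotation vector about the world's x, y, z in rad. In form: [[dx, dy, dz, rx, ry, rz], ...]. A call has 1 to 20 rows; each row shifts and turns the pose as measured when the row begins; what a row does not reach is not made up. A row lasts 1/12 s, in which the tool goes at most 41.7 mm and 7.16 degrees, less where a joint would pass 70% of its speed; a pose out of reach is approached as far as the arm can. A call is refused whole if a number of a shift passes 0.0417 or a number of a turn 0.125, either way. A call with a gripper value outside its range is refused whole. "grip" is the opening, from 0 (shut) to 1 (fully open), set as the call begins (left out, the last holds). The fingers move at their own pace and stop on an object; "squeeze" is the grip in N (left out, the last holds). Time passes only in rows, so rows that do not move let the fingers close. It gives the time, the measured TCP pose, the force and the opening at its end, in the units of the state.
- read_state(): the state, without advancing time (a new reading comes with each control period).
- capture(name): name is "scene" or "side" or "wrist"; returns the picture (384x512x3 uint8, red, green, blue); there is no depth.
- camera_info(name): a dict with "fx", "fy", "cx", "cy" (pixels), "view" (4x4, takes a point from world to camera coordinates). Camera axes: x right, y down, z forward; pixel columns grow to the right and rows downward; lengths in m; the calibration is good to about 2 mm. The wrist camera is an equidistant fisheye: a pixel r from the principal point sees the ray r / f radians off the axis. A picture is of the moment at which its call begins: read the wrist's pose just before it. camera_info takes no time and is no camera call; for the wrist camera it gives the pose at the moment of the call.
- hand_in(): hands the job in, once; it reports no verdict.
Trained networks look in the newest picture that a camera, given by its name, has taken for a name from the list of things; names that differ only in an ending like _2 or _b are one class to them, and where a whole thing is asked for, a point or a joint stands for the part that bears it (a point fixed in the world has none). Each returns a list of dicts, best first, with "confidence" (0 to 1); they miss things now and then, are a little off and sometimes report something else, mostly with a low value. They report only what shows in the picture. A call takes as long as a camera call.
- spot_in(camera, query): "point" ([x, y, z] in m, in world coordinates, good to about 4 mm: the middle of the surface that is visible of it).
- masks_of(camera, query): "pixels" (384x512 bool, what is visible of it).
- place_of(camera, query): "point" ([x, y, z] in m, in world coordinates, good to about 4 mm: a listed point, or the origin of a listed thing).
The state is a dict: "time_s": time; "joint_pos": joint angles; "qvel": joint speeds; "effort": joint torques, N m; "eef_pos": TCP position; "tcp_rot": TCP orientation; "force": force on the tool from outside, world axes, zero at the start; "ft_torque": the same for the moment, N m; "finger_gap": finger opening in m.
Only numpy, scipy, OpenCV 4.12 (cv2) and the standard library are available. Lean on these libraries where they do the work, as an engineer would, in place of code of your own. Each camera call takes 0.05 s, during which the arm holds its last target.

TASK

The bench extraction box is about to have its airflow read, stocked as in daily use. Stand the two small screw-lid jars from the bench on the slotted shelf inside it, one on each side of the jar already there, so that the three form one straight row along the box's width with about a finger's width (15 mm) between neighbours. Then grip the raised visor by its bar, bring it down under control, never letting it drop, until its frame lines up with the point of the index clip on the quadrant, and finish while still gripping the bar and holding the visor steady there for the reading; leave the clip's setting and the other things on the bench alone.

Things in the scene. Friction and masses are not known exactly. Their poses are not given: they have to be found in the camera images.
- box: White metal extraction box, fixed, 240 mm deep (x = -110 to 130), 310 wide, turned 6 to 23 deg towards the robot. Origin: in its underside, mid-width; x to its back, y to its left. Fan housing 118 high at x = 70 to 130. Side cheeks 6 mm thick, inner faces at y = -149 and 149, slope from 125 high at x = 70 to 85 at x = -110; front lip 30 high. Open above while the visor is up.
- jar_a: Small round jar with a black screw lid, 57 mm diameter, 76 mm high (lid: the top 16 mm), about 0.18 kg; origin: centre of its underside. Starts standing on the worktop to the left of the box; goes on the shelf. A twin of jar_b and jar_c.
- jar_b: The second of the two small jars on the worktop, same as jar_a; goes on the shelf on the other side of jar_c (either jar may go on either side).
- jar_c: Same kind of jar, already standing on the shelf; its centre is on the row line 40 mm in front of the box's origin (box x = -40 mm), up to 15 mm left or 35 mm right of the middle. Origin: centre of its underside (on the shelf, z = 20 mm).
- visor (a joint): Visor angle in rad: 0 = level, pointing to the box's front; positive = raised; pi/2 = upright. Starts thrown back on its stop at about 1.78; shut is -0.2. The hinge is almost free: let go at a marked angle, the visor (0.6 kg with its bar) falls shut. Clear sheet in an aluminium frame 294 mm wide that ends 150 mm from the hinge.
- bar_mid (a point): Middle of the grip bar. Round black bar, 12 mm diameter, 216 mm long, along the visor's free edge on two posts 92 mm either side of its middle. The point is on its centre line, 190 mm from the hinge axis, 40 mm clear of the visor's frame. x points along the visor to the hinge, y along the bar. It turns with the visor, and can turn between the finger pads, so the tool need not tilt with it.
- shelf_mid (a point): Point on top of the slotted steel shelf inside the box, in the middle of the row line: x = -40, y = 0, z = 20 mm in the box frame. The shelf is flat, 164 mm deep (box x = -100 to 64 mm) and 294 wide. The row runs through this point along the box's y.
- hinge_mid (a point): Middle of the visor's hinge axis, at x = +70 mm, y = 0, z = 130 mm in the box frame; the axis runs along the box's y.
- index (a joint): Angle in rad at which the index clip is set, on the same scale as the visor's angle: the visor is at the mark when both read the same. Between 0.85 and 1.2, different each time; clamped, leave it.
- index_tip (a point): Point of the black index clip, clamped by a thumbscrew on the rim of the aluminium quadrant plate outside the box's left cheek: 144 mm from the hinge axis, 159 mm left of the box's middle. x points at the hinge axis. The line from hinge axis to point is the marked angle; the visor's left rail swings past just inside it. Quadrant and clip stand up to 270 mm high: keep clear.
- big_jar: Bystander: big jar with a screw lid, 88 mm diameter, 122 mm high, on the worktop at far left; origin: centre of its underside.
- timer: Bystander: small white table timer, 47x66x64 mm, on the worktop to the right of the box; origin: centre of its underside.
- carton: Bystander: small carton, 55x70x50 mm, on the worktop to the right of the box; origin: centre of its underside.

How it is judged:
By the outcome, as a careful person would: the job done as asked, in the order asked, and still so for the second after the job is handed in, while the arm keeps its last pose, push and grip.
It also fails if it takes over 72 s, if anything falls off the work surface, if the arm or the gripper's body presses on something with over 40 N, if the wrist force passes 120 N, or if a joint passes its speed limit or range.

## Working session

There is one attempt and no reset: what is moved stays moved. The work goes in short steps, Python scripts to look and compute and a tool call to move; the robot and the scene stay as the last step left them, time stands still between calls to the robot, and variables do not carry over. Pictures are saved under pics/ and viewed, and the job is handed in when it is done.

Besides the shell and the picture viewer there is one more tool, called as name(argument=value, ...), one argument or row to a line, values as JSON. arm_command: Moves the arm, as the interface text tells. Its arguments: {"type":"object","properties":{"rows":{"type":"array"},"grip":{"type":"number"},"squeeze":{"type":"number"}},"required":["rows"]}

```bash
ls; mkdir -p pics; python3 - <<'E'
from plant import *
import cv2,numpy as np
s=read_state();print(s)
for c in ["scene","side","wrist"]:
    im=capture(c);cv2.imwrite(f"pics/{c}0.png",im[:,:,::-1])
    i=camera_info(c);print(c,i['fx'],i['cx'],i['cy'],np.round(np.linalg.inv(i['view']),3).tolist())
    if c!="wrist":
        for q in ["jar_a","shelf_mid","hinge_mid","bar_mid","index_tip","box","big_jar","timer","carton"]:
            print(c,q,[(np.round(d['point'],4).tolist(),round(d['confidence'],2)) for d in place_of(c,q)])
print(read_state()['time_s'])
E
```

```text
pics
{'time_s': 0.0, 'joint_pos': array([-67.58711157,  19.07323822,  -3.70606838,  83.70735147,
         1.23829069,  77.34436224,  -5.06998811]), 'qvel': array([ 0.05361634, -0.09406491, -0.01135161, -0.09105617,  0.03261184,
       -0.04505874,  0.0309117 ]), 'effort': array([-4.67285045e-04, -6.25436568e+01,  4.93878394e-02, -3.91626728e+01,
        1.64439058e-02,  9.60202189e-03,  1.81749336e-06]), 'eef_pos': array([0.25116491, 0.57191055, 0.2474909 ]), 'tcp_rot': array([[-9.15616238e-01,  4.02053029e-01, -5.15776166e-04],
       [ 4.02053351e-01,  9.15615183e-01, -1.39257221e-03],
       [-8.76353849e-05, -1.48243126e-03, -9.99998897e-01]]), 'force': array([0.37525867, 0.84414854, 0.86683727]), 'ft_torque': array([ 0.0445536 ,  0.00644352, -0.00975881]), 'finger_gap': 0.0857075655791676}
scene 370.6303707797473 255.30937616215925 192.67607742037868 [[0.746, -0.583, 0.321, 0.064], [-0.666, -0.65, 0.365, -0.559], [-0.004, -0.487, -0.874, 1.284], [0.0, 0.0, 0.0, 1.0]]
scene jar_a [([0.4639, -0.2834, 0.0226], 0.61), ([0.4313, 0.0711, 0.0025], 0.58)]
scene shelf_mid [([0.4615, -0.2
[... 598 characters left out ...]
0, 0.0, 1.0]]
side jar_a [([0.4273, 0.0763, -0.0023], 0.7), ([0.4374, 0.2812, -0.0038], 0.7), ([0.4601, -0.286, 0.0194], 0.63), ([0.4897, -0.309, 0.0006], 0.18)]
side shelf_mid [([0.4559, -0.2913, 0.0195], 0.8)]
side hinge_mid [([0.5548, -0.3387, 0.1328], 0.9)]
side bar_mid [([0.5958, -0.3522, 0.3177], 0.95)]
side index_tip []
side box [([0.4897, -0.3088, 0.0015], 0.77)]
side big_jar [([0.4559, 0.4502, -0.0007], 0.95)]
side timer [([0.3882, -0.6061, -0.0032], 0.64)]
side carton [([0.5297, -0.611, -0.0011], 0.56)]
wrist 297.3186396354542 256.51353097323937 193.94158559547796 [[0.402, 0.883, 0.244, 0.189], [0.916, -0.388, -0.107, 0.599], [-0.0, 0.266, -0.964, 0.374], [0.0, 0.0, 0.0, 1.0]]
1.05
```

View pics/scene0.png

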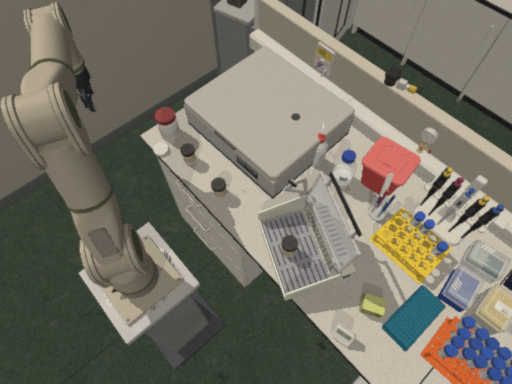

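View pics/side0.png

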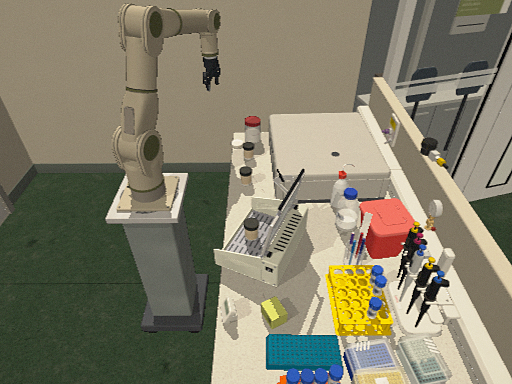

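View pics/wrist0.png

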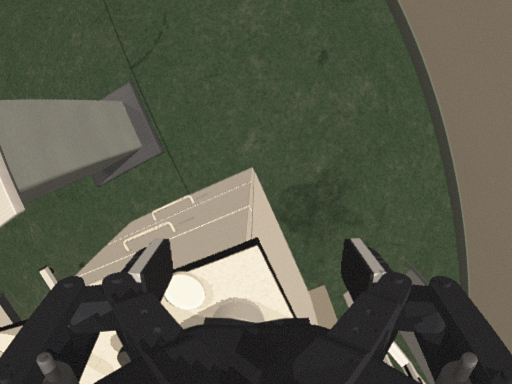

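The scene view shows jar_c in the box at (289,245), the two jars at (219,186) and (188,152), the big jar at (166,120), and a white disc near the far jar at (161,150). The visor is thrown back. I'll write helpers, check the disc, and fit the box pose.

```bash
cat > h.py <<'E'
from plant import *
import cv2,numpy as np
from scipy.optimize import least_squares
def proj(c,P,info=None):
    i=info or camera_info(c);V=np.array(i['view']);p=V[:3,:3]@np.asarray(P,float)+V[:3,3]
    if c!='wrist': return np.array([i['fx']*p[0]/p[2]+i['cx'],i['fy']*p[1]/p[2]+i['cy']])
    r=np.hypot(p[0],p[1]);t=np.arctan2(r,p[2]);return np.array([i['fx']*t*p[0]/r+i['cx'],i['fy']*t*p[1]/r+i['cy']])
def ray(c,uv,info=None):
    i=info or camera_info(c);V=np.array(i['view']);x=(uv[0]-i['cx'])/i['fx'];y=(uv[1]-i['cy'])/i['fy']
    if c!='wrist': d=np.array([x,y,1.])
    else:
        r=np.hypot(x,y)+1e-12;d=np.array([np.sin(r)*x/r,np.sin(r)*y/r,np.cos(r)])
    R=V[:3,:3];return -R.T@V[:3,3],R.T@d/np.linalg.norm(d)
def atz(c,uv,z,info=None):
    o,d=ray(c,uv,info);return o+d*(z-o[2])/d[2]
def st():
    s=read_state();R=s['tcp_rot'];print('t',round(s['time_s'],2),'tcp',np.round(s['eef_pos'],4),'yaw',round(np.degrees(np.arctan2(R[1,0],R[0,0])),2),'z',np.round(R[:,2],3),'F',np.round(s['force'],1),'gap',round(s['finger_gap'],4),'q',np.round(s['joint_pos'],0));return s
def boxpt(b,p): # b=(x,y,yaw)
    c,s=np.cos(b[2]),np.sin(b[2]);p=np.asarray(p,float);return np.array([b[0]+c*p[0]-s*p[1],b[1]+s*p[0]+c*p[1],p[2]])
def show(c,name,crop=None,k=1,pts=[]):
    im=capture(c);np.save('pics/'+name+'.npy',im);i=camera_info(c)
    im=im[:,:,::-1].copy()
    x0,y0=0,0
    if crop: x0,y0,x1,y1=crop;im=im[y0:y1,x0:x1]
    im=cv2.resize(im,None,fx=k,fy=k,interpolation=cv2.INTER_CUBIC)
    for P in pts:
        u=proj(c,P,i);cv2.circle(im,(int((u[0]-x0+.5)*k),int((u[1]-y0+.5)*k)),2,(0,0,255),-1)
    cv2.imwrite('pics/'+name+'.png',im)
E
python3 - <<'E'
from h import *
print('disc',atz('scene',(161,150),0.01),atz('side',(237.5,146),0.01))
from numpy import array as A
M=[((-40,0,20),(.4615,-.2919)),((-40,0,20),(.4559,-.2913)),((70,0,130),(.5575,-.3378)),((70,0,130),(.5548,-.3387)),((0,0,0),(.4945,-.3079)),((0,0,0),(.4897,-.3088))]
t=1.78;B=((70-190*np.cos(t)),0,0)
M+=[(B,(.5905,-.3526)),(B,(.5958,-.3522))]
f=lambda b:np.concatenate([boxpt(b,A(p)/1e3)[:2]-A(w) for p,w in M])
r=least_squares(f,[.49,-.31,-.4]);b=r.x;print(b,np.degrees(b[2]),np.round(r.fun*1e3,1))
# overlay
pts=[boxpt(b,A(p)/1e3) for p in [(-110,155,85),(-110,-155,85),(70,155,125),(70,-155,125),(-110,0,30),(-110,149,30),(130,155,118),(130,-155,118),(-110,155,0),(-110,-155,0),(-110,149,85),(-110,-149,85)]]
show('scene','s1',(220,150,400,330),4,pts)
show('side','s2',(200,140,340,300),5,pts)
E
```

```text
disc [0.37346128 0.39231896 0.01      ] [0.3838487  0.36848327 0.01      ]
[ 0.49328974 -0.30821286 -0.42694153] -24.461947633644243 [-4.6  0.3  1.  -0.3 -0.5  0.6  2.2  1.5 -1.2 -0.3  3.6  0.6  2.4 -0.9
 -2.9 -1.3]
```

View pics/s1.png

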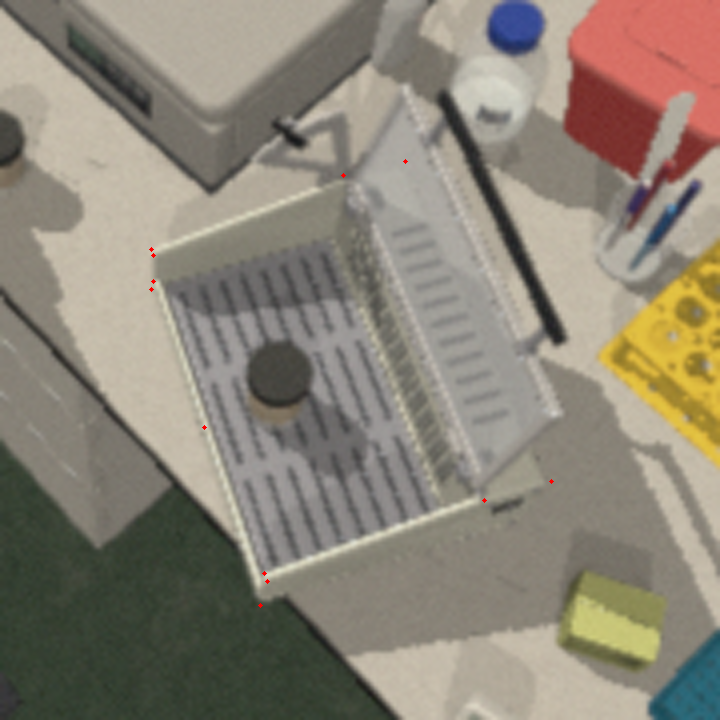

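View pics/s2.png

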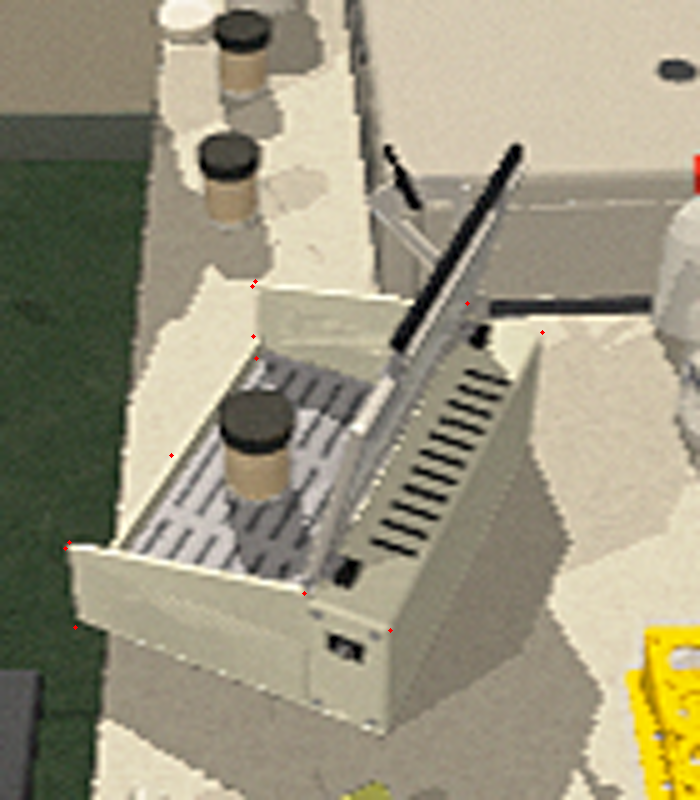

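arm_command(
  rows=[
    [0.0186,-0.0291,0,0,0,-0.077],
    [0.0186,-0.0291,0,0,0,-0.077],
    [0.0186,-0.0291,0,0,0,-0.077],
    [0.0186,-0.0291,0,0,0,-0.077],
    [0.0186,-0.0291,0,0,0,-0.077],
    [0.0186,-0.0291,0,0,0,-0.077],
    [0.0186,-0.0291,0,0,0,-0.077],
    [0.0186,-0.0291,0,0,0,-0.077],
    [0.0186,-0.0291,0,0,0,-0.077],
    [0.0186,-0.0291,0,0,0,-0.077],
    [0,0,0,0,0,0],
  ],
  grip=1,
  squeeze=40,
)

```text
time_s: 2.07
eef_pos: [0.4392, 0.2675, 0.2485]
tcp_rot: [[-0.347, 0.938, 0.002], [0.938, 0.347, 0.005], [0.004, 0.003, -1.0]]
force: [0.8, 0.6, -0.8]
finger_gap: 0.0853
```

```bash
python3 - <<'E'
from h import *
s=st(); show('wrist','w1')
for d in place_of('wrist','jar_a'): print(np.round(d['point'],4),d['confidence'], proj('wrist',d['point']))
st()
E
```

```text
t 2.07 tcp [0.4392 0.2675 0.2485] yaw 110.32 z [ 0.002  0.005 -1.   ] F [ 0.8  0.6 -0.8] gap 0.0853 q [-49.   5.  13. 101.  -1.  74. -15.]
[ 0.4385  0.2803 -0.0016] 0.7 [260.31407834 163.4238391 ]
t 2.17 tcp [0.4361 0.2729 0.2483] yaw 110.94 z [ 0.     0.007 -1.   ] F [-0.3  0.9 -0.6] gap 0.0853 q [-49.   5.  13. 101.  -1.  74. -15.]
```

View pics/w1.png

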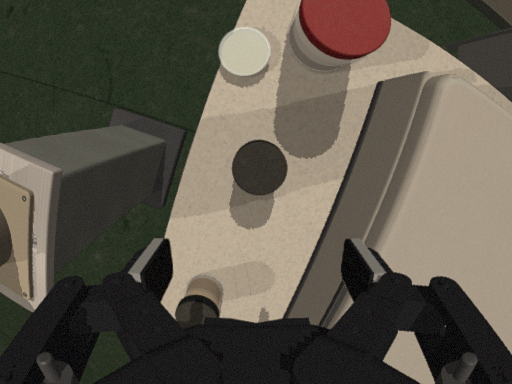

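```bash
python3 - <<'E'
from h import *
s=st(); im=capture('wrist');i=camera_info('wrist')
m=masks_of('wrist','jar_a')
for d in m: 
    ys,xs=np.nonzero(d['pixels']);print(d['confidence'],len(xs),xs.min(),xs.max(),ys.min(),ys.max())
g=im.max(2)<70
n,l,stt,c=cv2.connectedComponentsWithStats(g.astype(np.uint8))
for k in range(1,n):
    if stt[k,4]>800: print(stt[k],c[k],atz('wrist',c[k],0.076,i))
E
```

```text
t 2.17 tcp [0.4361 0.2729 0.2483] yaw 110.94 z [ 0.     0.007 -1.   ] F [-0.3  0.9 -0.6] gap 0.0853 q [-49.   5.  13. 101.  -1.  74. -15.]
0.76 2546 233 288 141 200
0.58 1701 175 222 277 327
[    0     0   512   384 88411] [181.45414032 222.75635385] [0.37501625 0.20202485 0.076     ]
[ 385    0  127  108 6984] [462.49226804  36.86841352] [0.59836595 0.53022707 0.076     ]
[ 234  146   54   55 2322] [260.19035314 173.50559862] [0.43546142 0.28342091 0.076     ]
```

arm_command(
  rows=[
    [0,0.003,-0.02,0,0,0],
    [0,0.003,-0.03,0,0,0],
    [0,0.003,-0.035,0,0,0],
    [0,0,-0.035,0,0,0],
    [0,0,-0.03,0,0,0],
    [0,0,-0.025,0,0,0],
    [0,0,-0.015,0,0,0],
    [0,0,-0.01,0,0,0],
    [0,0,0,0,0,0],
  ],
)

```text
time_s: 3.02
eef_pos: [0.4256, 0.299, 0.0409]
tcp_rot: [[-0.391, 0.921, 0.0], [0.92, 0.391, 0.014], [0.013, 0.006, -1.0]]
force: [-0.7, 0.4, 0.0]
finger_gap: 0.0852
```

```bash
python3 - <<'E'
from h import *
st();show('wrist','w2')
E
```

```text
t 3.02 tcp [0.4256 0.299  0.0409] yaw 113.0 z [ 0.     0.014 -1.   ] F [-0.7  0.4  0. ] gap 0.0852 q [-49.  18.  10. 112.  -5.  49. -13.]
```

View pics/w2.png

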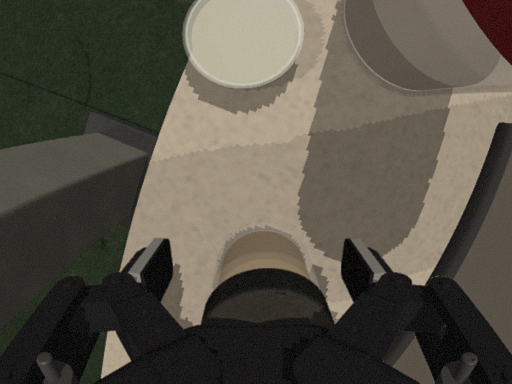

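arm_command(
  rows=[
    [0.003,-0.005,0,0,0,0],
    [0.003,-0.005,0,0,0,0],
    [0.003,-0.004,0,0,0,0],
    [0.001,-0.002,0,0,0,0],
    [0,0,0,0,0,0],
  ],
)

```text
time_s: 3.48
eef_pos: [0.4393, 0.2845, 0.0469]
tcp_rot: [[-0.393, 0.92, 0.007], [0.92, 0.392, 0.02], [0.016, 0.014, -1.0]]
force: [-0.0, -0.5, -0.2]
finger_gap: 0.0857
```

```bash
python3 - <<'E'
from h import *
st();show('wrist','w3');st()
E
```

```text
t 3.48 tcp [0.4393 0.2845 0.0469] yaw 113.12 z [ 0.007  0.02  -1.   ] F [-0.  -0.5 -0.2] gap 0.0857 q [-47.  18.  11. 112.  -5.  49. -10.]
t 3.53 tcp [0.4393 0.2847 0.047 ] yaw 113.12 z [ 0.007  0.021 -1.   ] F [0.3 0.2 0.2] gap 0.0855 q [-47.  18.  11. 112.  -5.  49. -10.]
```

View pics/w3.png

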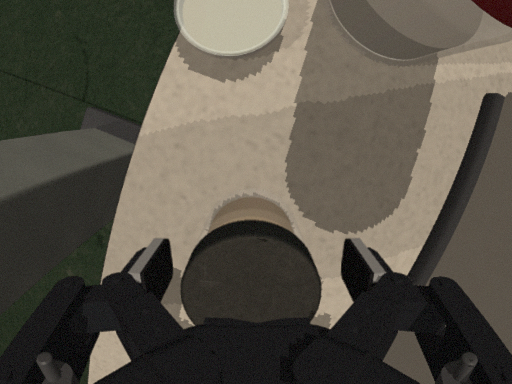

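```bash
python3 - <<'E'
from h import *
i=camera_info('wrist')
print(atz('wrist',(182,285),.076,i),atz('wrist',(321,285),.076,i),atz('wrist',(251.5,222),.076,i),atz('wrist',(251.5,288),.076,i))
print(proj('wrist',(0.4393,.2847,.045)),proj('wrist',(0.4393,.2847,.076)))
E
```

```text
[0.41016844 0.27659781 0.076     ] [0.4599081  0.29752496 0.076     ] [0.42482666 0.31145138 0.076     ] [0.43528448 0.28649734 0.076     ]
[257.80990917 259.02466966] [259.28221048 294.83674938]
```

arm_command(
  rows=[
    [0,-0.001,0,-0.01,0.0035,0],
    [0,-0.001,0,-0.01,0.0035,0],
    [0,0,0,0,0,0],
  ],
)

```text
time_s: 3.78
eef_pos: [0.4398, 0.2826, 0.0478]
tcp_rot: [[-0.392, 0.92, 0.0], [0.92, 0.392, -0.0], [-0.0, 0.0, -1.0]]
force: [0.2, -0.2, -0.5]
finger_gap: 0.0853
```

arm_command(
  rows=[
    [-0.002,0.002,0,0,0,0],
    [-0.001,0.001,0,0,0,0],
    [0,0,0,0,0,0],
    [0,0,0,0,0,0],
    [0,0,0,0,0,0],
    [0,0,0,0,0,0],
  ],
  grip=0,
  squeeze=40,
)

```text
time_s: 4.28
eef_pos: [0.4361, 0.2865, 0.0479]
tcp_rot: [[-0.393, 0.92, 0.0], [0.92, 0.393, -0.001], [-0.001, -0.0, -1.0]]
force: [0.3, 1.0, -0.3]
finger_gap: 0.0553
```

arm_command(
  rows=[
    [0,0,0.02,0,0,0],
    [0,0,0.03,0,0,0],
    [0,0,0.035,0,0,0],
    [-0.005,0,0.035,0,0,0],
    [-0.005,-0.01,0.035,0,0,0],
    [-0.005,-0.02,0.03,0,0,0],
    [-0.005,-0.03,0.02,0,0,0],
    [-0.005,-0.035,0,0,0,0],
    [0,-0.035,0,0,0,0],
    [0,-0.035,0,0,0,0],
    [0,-0.035,0,0,0,0],
    [0,-0.035,0,0,0,0],
    [0,-0.035,0,0,0,0],
    [0,-0.03,0,0,0,0],
    [0,-0.025,0,0,0,0],
    [0,-0.02,0,0,0,0],
    [0,-0.01,0,0,0,0],
    [0,0,0,0,0,0],
  ],
)

```text
time_s: 5.78
eef_pos: [0.3972, -0.0861, 0.2556]
tcp_rot: [[-0.397, 0.918, -0.009], [0.918, 0.397, -0.0], [0.003, -0.008, -1.0]]
force: [0.7, 0.4, -1.6]
finger_gap: 0.0553
```

```bash
python3 - <<'E'
from h import *
st();show('wrist','w4');st();show('scene','s4')
for c in ['wrist','scene','side']:
  if c=='side':capture(c)
  for q in ["jar_c","shelf_mid","hinge_mid","bar_mid","index_tip","box"]:
    print(c,q,[(np.round(d['point'],4).tolist(),round(d['confidence'],2)) for d in place_of(c,q)])
st()
E
```

```text
t 5.78 tcp [ 0.3972 -0.0861  0.2556] yaw 113.39 z [-0.009 -0.    -1.   ] F [ 0.7  0.4 -1.6] gap 0.0553 q [-33. -14.  34. 114.   8.  78.  22.]
t 5.83 tcp [ 0.3972 -0.0851  0.2556] yaw 113.43 z [-0.009 -0.    -1.   ] F [ 0.1 -0.2 -2.7] gap 0.0552 q [-33. -14.  34. 114.   8.  78.  22.]
wrist jar_c [([0.4334, 0.0743, -0.0062], 0.94), ([0.3965, -0.0933, 0.2082], 0.91)]
wrist shelf_mid []
wrist hinge_mid [([0.4332, 0.075, -0.0029], 0.54)]
wrist bar_mid [([0.4335, 0.0714, -0.0043], 0.23)]
wrist index_tip []
wrist box []
scene jar_c [([0.401, -0.0959, 0.207], 0.74), ([0.4653, -0.2853, 0.0191], 0.57), ([0.4346, 0.0709, 0.001], 0.54), ([0.5926, -0.3524, 0.32], 0.21)]
scene shelf_mid [([0.4929, -0.3058, 0.0011], 0.75), ([0.4561, -0.2921, 0.0165], 0.73)]
scene hinge_mid [([0.5571, -0.3378, 0.1313], 0.83), ([0.4945, -0.3073, 0.0011], 0.65)]
scene bar_mid [([0.5917, -0.3536, 0.3181], 0.91)]
scene index_tip [([0.435, 0.0719, 0.003], 0.51), ([0.5498, -0.1602, 0.2472], 0.5), ([0.4932, -0.3056, 0.0028], 0.5)]
scene box [([0.4912, -0.3083, 0.0016], 0.75)]
side jar_c [([0.4602, -0.2844, 0.0213], 0.78), ([0.3959, -0.0879, 0.2095], 0.67), ([0.4262, 0.074, -0.0022], 0.53)]
side shelf_mid [([0.4573, -0.2883, 0.0228], 0.71)]
side hinge_mid [([0.555, -0.3401, 0.1308], 0.72)]
side bar_mid [([0.5934, -0.3528, 0.3153], 0.94)]
side index_tip [([0.5527, -0.1606, 0.2556], 0.45)]
side box [([0.4887, -0.3085, -0.0022], 0.78), ([0.428, 0.0768, 0.001], 0.18)]
t 6.83 tcp [ 0.3977 -0.084   0.2559] yaw 113.6 z [-0.008 -0.001 -1.   ] F [-0.2  0.6 -3. ] gap 0.0553 q [-33. -14.  34. 114.   8.  78.  22.]
```

View pics/w4.png

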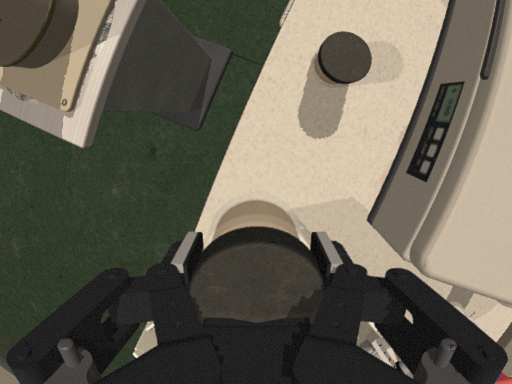

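View pics/s4.png

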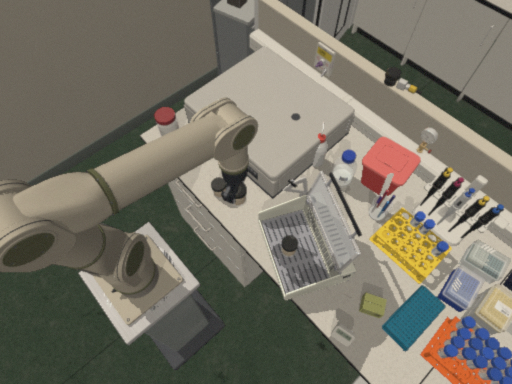

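```bash
python3 - <<'E'
from h import *
A=np.array
def pts(b,th,ti):
    P=[(-.04,0,.02),(.07,0,.13),(0,0,0),(.07-.19*np.cos(th),0,.13+.19*np.sin(th)),(.07-.144*np.cos(ti),.159,.13+.144*np.sin(ti))]
    return [boxpt(b,p) for p in P]
M=A([(.4577,-.2909,.02),(.5561,-.3386,.1317),(.4919,-.3080,.0007),(.5931,-.3528,.3167),(.5513,-.1608,.2513)])
f=lambda v:np.concatenate([(np.array(pts(v[:3],v[3],v[4]))-M).ravel()*A([1,1,1]*5)])
r=least_squares(f,[.49,-.31,-.4,1.78,1.0]);b=r.x[:3];print(r.x,np.degrees(b[2]),np.round(r.fun.reshape(5,3)*1e3,1))
for yaw in [r.x[2],-.4]:
    c,s=np.cos(yaw),np.sin(yaw)
    d=A([.4624,-.2848])-b[:2];print('jarc box',c*d[0]+s*d[1],-s*d[0]+c*d[1])
i=camera_info('scene')
im=np.load('pics/s4.npy')[:,:,::-1]
im=cv2.resize(im[150:330,220:400],None,fx=4,fy=4,interpolation=cv2.INTER_CUBIC)
for col,y in [((0,0,255),r.x[2]),((255,0,0),-.385)]:
  bb=(b[0],b[1],y)
  for p in [(-110,155,85),(-110,-155,85),(70,155,125),(70,-155,125),(-110,149,30),(130,155,118),(130,-155,118),(-110,-155,0)]:
    u=proj('scene',boxpt(bb,A(p)/1e3),i);cv2.circle(im,(int((u[0]-220+.5)*4),int((u[1]-150+.5)*4)),2,col,-1)
cv2.imwrite('pics/o1.png',im)
E
```

```text
[ 0.49287689 -0.30822231 -0.42819808  1.78023733  0.99894848] -24.533942576231592 [[-1.2 -0.7  0. ]
 [ 0.5  1.3 -1.7]
 [ 1.  -0.2 -0.7]
 [-0.6 -0.9 -0.9]
 [ 0.4  0.5 -0.2]]
jarc box -0.03745099802764767 0.008652653648637538
jarc box -0.03719215392320101 0.009705120039601481
```

View pics/o1.png

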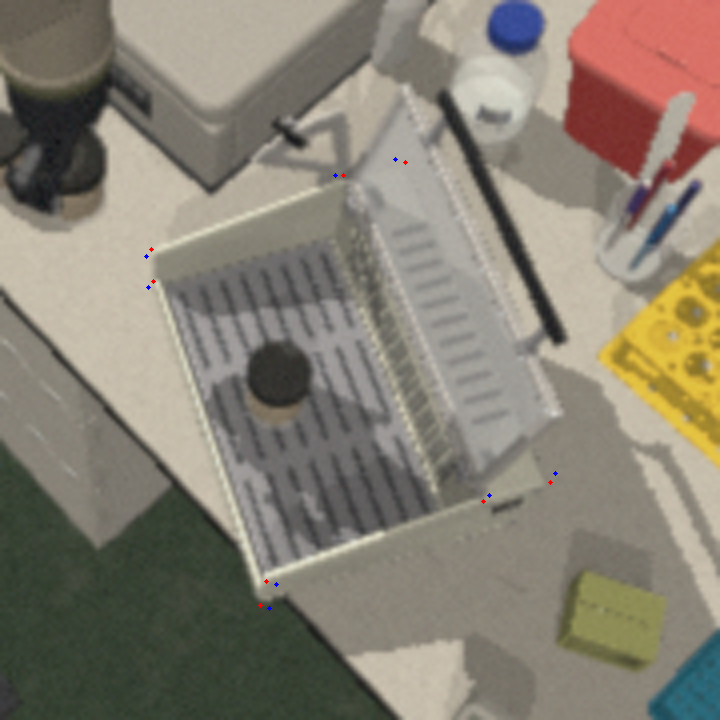

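```bash
python3 - <<'E'
from h import *
s=st()
im=capture('wrist');i=camera_info('wrist')
g=im[:,:,::-1][180:330,150:360]
cv2.imwrite('pics/w5.png',cv2.resize(g,None,fx=3.5,fy=3.5,interpolation=cv2.INTER_CUBIC))
z=s['eef_pos'][2]-.048+.076
R=s['tcp_rot']
for u in [(256,228),(188,290),(327,290)]:
    P=atz('wrist',u,z,i);print(P,R.T@(P-s['eef_pos']))
# predicted lid circle at tool offset dx
for dx in (0,-.004,-.008):
    c=s['eef_pos']+R@np.array([dx,0,0]);c[2]=z
    print(dx,[np.round(proj('wrist',c+.0285*(R[:,0]*np.cos(a)+R[:,1]*np.sin(a)),i),1).tolist() for a in (0,.8,1.57,-.8,-1.57)])
for m in masks_of('wrist','jar_a'):
    ys,xs=np.nonzero(m['pixels']);print(m['confidence'],xs.min(),xs.max(),ys.min(),ys.max())
E
```

```text
t 6.83 tcp [ 0.3977 -0.084   0.2559] yaw 113.6 z [-0.008 -0.001 -1.   ] F [-0.2  0.6 -3. ] gap 0.0553 q [-33. -14.  34. 114.   8.  78.  22.]
[ 0.38585408 -0.0584253   0.28385549] [ 0.02824718 -0.00086986 -0.02791546]
[ 0.37196729 -0.09408861  0.28385549] [ 0.00112409 -0.02787048 -0.0277787 ]
[ 0.42232619 -0.07182218  0.28385549] [ 0.00137165  0.02718917 -0.02821094]
0 [[257.8, 227.2], [313.5, 248.6], [329.2, 292.2], [202.0, 248.6], [186.1, 292.3]]
-0.004 [[257.8, 237.6], [312.7, 258.2], [328.1, 300.2], [202.8, 258.3], [187.2, 300.3]]
-0.008 [[257.8, 247.7], [311.9, 267.5], [327.0, 307.9], [203.5, 267.6], [188.3, 308.1]]
0.92 188 325 191 323
0.82 310 370 33 89
```

View pics/w5.png

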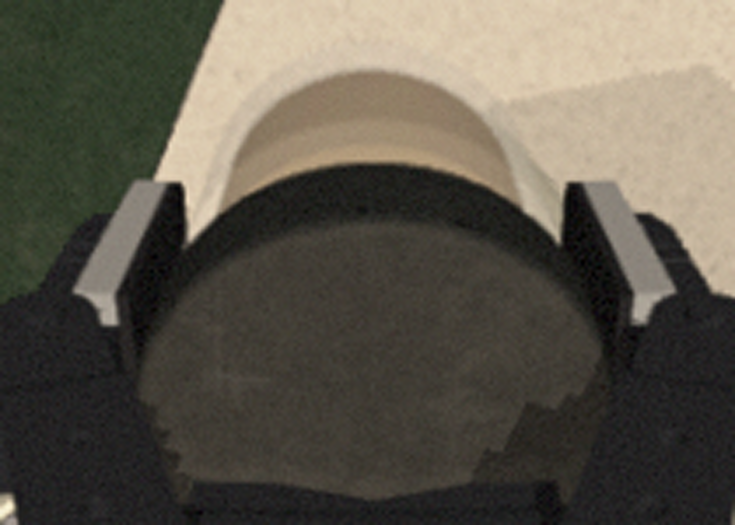

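```bash
python3 - <<'E'
from h import *
s=read_state();i=camera_info('wrist');R=s['tcp_rot'];z0=s['eef_pos'][2]-.048
for u,h in [((257,244),.076),((257,227),.060),((257,227),.062),((190,293),.076),((323,290),.076),((196,256),.06),((320,256),.06)]:
    P=atz('wrist',u,z0+h,i);print(u,h,np.round(R.T@(P-s['eef_pos']),4))
for c in('side','scene'):
    capture(c)
    for m in masks_of(c,'jar_a'):
        ys,xs=np.nonzero(m['pixels']);print(c,m['confidence'],len(xs),xs.min(),xs.max(),ys.min(),ys.max())
    P=s['eef_pos'].copy();P[2]=z0;print(proj(c,P),proj(c,P+[0,0,.076]))
show('side','s6',(180,90,330,240),5,[P,P+[0,0,.076]])
show('scene','s7',(190,150,270,230),8,[P,P+[0,0,.076]])
E
```

```text
(257, 244) 0.076 [ 0.0221 -0.0005 -0.0279]
(257, 227) 0.06 [ 0.0223 -0.0005 -0.0119]
(257, 227) 0.062 [ 0.0231 -0.0005 -0.0139]
(190, 293) 0.076 [-0.0002 -0.0272 -0.0278]
(323, 290) 0.076 [ 0.0015  0.0255 -0.0282]
(196, 256) 0.06 [ 0.0084 -0.0269 -0.0118]
(320, 256) 0.06 [ 0.0086  0.0268 -0.0122]
side 0.8 295 229 243 147 169
side 0.71 300 244 258 218 240
side 0.68 207 240 252 166 185
[234.91040365 165.85010262] [234.04977408 149.51209603]
scene 0.76 214 211 225 178 197
scene 0.71 201 233 246 183 206
scene 0.71 307 281 297 235 256
[236.34098339 198.66514266] [235.14400138 187.13717762]
```

View pics/s6.png

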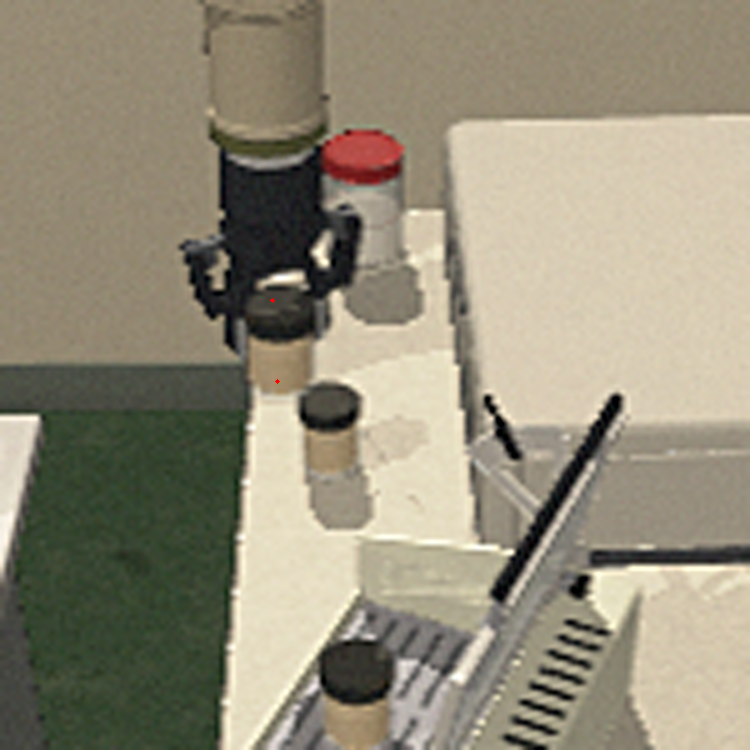

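View pics/s7.png

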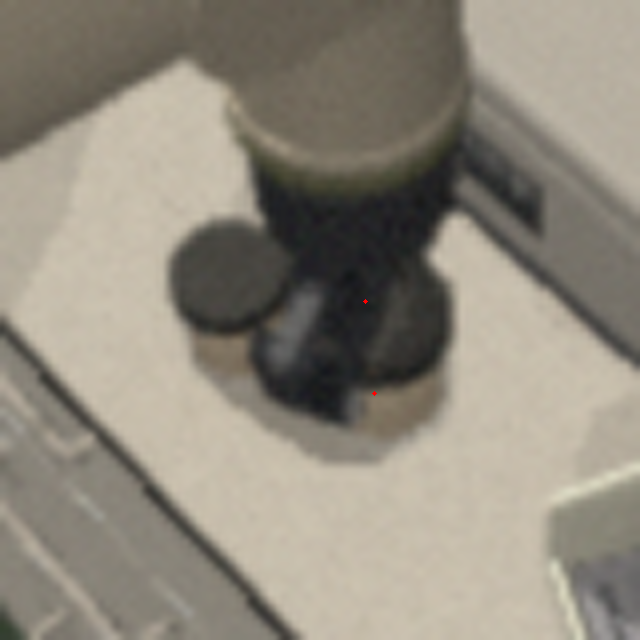

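arm_command(
  rows=[
    [0.002,-0.015,0,0,-0.002,-0.015],
    [0.003,-0.022,0,0,-0.002,-0.02],
    [0.003,-0.028,0,0,-0.002,-0.02],
    [0.003,-0.03,0,0,-0.002,-0.02],
    [0.004,-0.03,0,0,0,-0.02],
    [0.004,-0.03,0,0,0,-0.02],
    [0.004,-0.028,0,0,0,-0.02],
    [0.003,-0.024,0,0,0,-0.015],
    [0.003,-0.016,0,0,0,0],
    [0.002,-0.008,0,0,0,0],
    [0,0,0,0,0,0],
    [0,0,0,0,0,0],
  ],
)

```text
time_s: 8.23
eef_pos: [0.4285, -0.3251, 0.257]
tcp_rot: [[-0.259, 0.966, 0.002], [0.966, 0.259, -0.006], [-0.006, 0.001, -1.0]]
force: [-0.2, 0.4, -1.9]
finger_gap: 0.0555
```

```bash
python3 - <<'E'
from h import *
st();show('wrist','w8')
for d in place_of('wrist','jar_a'): print(np.round(d['point'],4),d['confidence'], proj('wrist',d['point']))
st()
E
```

```text
t 8.23 tcp [ 0.4285 -0.3251  0.257 ] yaw 105.0 z [ 0.002 -0.006 -1.   ] F [-0.2  0.4 -1.9] gap 0.0555 q [-18.  10.  57.  99.  -9.  75.  55.]
[ 0.4295 -0.3328  0.2093] 0.72 [255.38066512 236.36236855]
[ 0.4583 -0.2848  0.016 ] 0.72 [288.27870235 142.92163021]
t 8.33 tcp [ 0.4286 -0.3243  0.257 ] yaw 105.08 z [ 0.003 -0.005 -1.   ] F [-0.  1. -2.] gap 0.0557 q [-18.  10.  57.  99.  -9.  75.  55.]
```

View pics/w8.png

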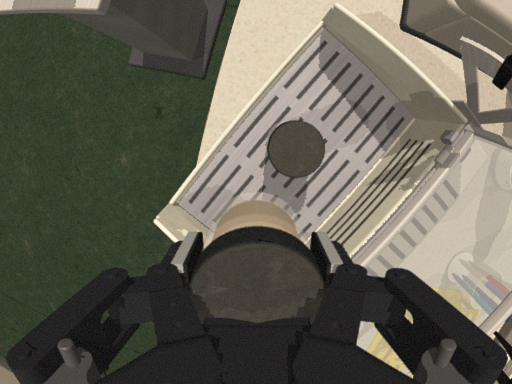

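```bash
python3 - <<'E'
from h import *
im=np.load('pics/w8.npy');i=camera_info('wrist')
g=(im.max(2)<85).astype(np.uint8);g[:100]=0;g[185:]=0;g[:,:250]=0;g[:,340:]=0
g=cv2.morphologyEx(g,cv2.MORPH_OPEN,np.ones((9,9)))
n,l,s,c=cv2.connectedComponentsWithStats(g);k=1+np.argmax(s[1:,4]);print(s[k],c[k])
# include rim: take center of top
P=atz('wrist',c[k],.096,i);print(P)
for u in [(267,149),(325,149),(296,121),(296,178)]: print(u,atz('wrist',u,.096,i))
b=(.4929,-.3082,-.4282)
cs,sn=np.cos(b[2]),np.sin(b[2]);d=P[:2]-b[:2];print('box',cs*d[0]+sn*d[1],-sn*d[0]+cs*d[1])
v=im[:,:,::-1].copy();v=cv2.resize(v,None,fx=1.5,fy=1.5)
for p in [(-110,155,85),(-110,149,85),(-110,149,30),(-110,-149,30),(-110,-155,85),(70,155,125),(64,147,20),(-100,147,20)]:
    u=proj('wrist',boxpt(b,np.array(p)/1e3),i)*1.5;cv2.circle(v,(int(u[0]),int(u[1])),3,(0,0,255),-1)
u=proj('wrist',boxpt(b,(-.04,.0086,.096)),i)*1.5;cv2.circle(v,(int(u[0]),int(u[1])),3,(0,0,255),-1)
for q in (-.04+.0,):
  for y in (-.1,.14):
    u=proj('wrist',boxpt(b,(q,y,.02)),i)*1.5;cv2.circle(v,(int(u[0]),int(u[1])),3,(0,255,0),-1)
cv2.imwrite('pics/o2.png',v)
E
```

```text
[ 271  124   53   54 2202] [296.7715713  148.78519528]
[ 0.45733406 -0.28233753  0.096     ]
(267, 149) [ 0.42947573 -0.2903174   0.096     ]
(325, 149) [ 0.48448533 -0.27470605  0.096     ]
(296, 121) [ 0.44907056 -0.2565539   0.096     ]
(296, 178) [ 0.46495901 -0.31047846  0.096     ]
box -0.04309383197781813 0.008759286317202923
```

View pics/o2.png

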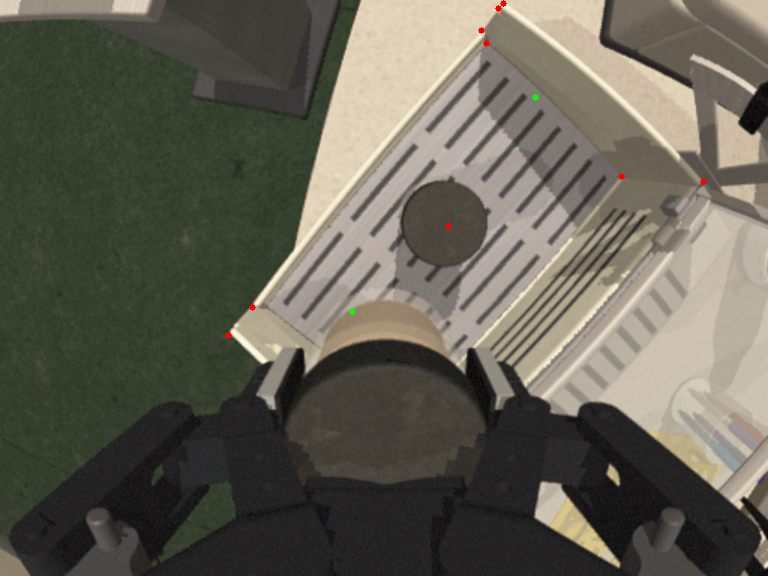

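arm_command(
  rows=[
    [0,-0.003,-0.015,0.002,0.001,0],
    [0,-0.004,-0.025,0.002,0.001,0],
    [0,-0.004,-0.03,0.001,0.001,0],
    [0,-0.003,-0.03,0,0,0],
    [0,-0.002,-0.025,0,0,0],
    [0,-0.001,-0.015,0,0,0],
    [0,0,-0.006,0,0,0],
    [0,0,0,0,0,0],
    [0,0,0,0,0,0],
  ],
)

```text
time_s: 9.08
eef_pos: [0.4328, -0.3318, 0.1077]
tcp_rot: [[-0.274, 0.962, 0.009], [0.962, 0.274, 0.007], [0.005, 0.011, -1.0]]
force: [-0.4, 0.2, -1.4]
finger_gap: 0.0555
```

```bash
python3 - <<'E'
from h import *
st();show('wrist','w9')
for d in place_of('wrist','jar_a'): print(np.round(d['point'],4),d['confidence'], proj('wrist',d['point']))
st()
E
```

```text
t 9.08 tcp [ 0.4328 -0.3318  0.1077] yaw 105.9 z [ 0.009  0.007 -1.   ] F [-0.4  0.2 -1.4] gap 0.0555 q [-10.  22.  52. 107. -21.  60.  66.]
[ 0.4346 -0.3376  0.058 ] 0.95 [256.53575772 231.40823408]
[ 0.4613 -0.2817  0.0215] 0.56 [312.30203482 151.8401184 ]
t 9.18 tcp [ 0.4332 -0.3322  0.1083] yaw 105.89 z [ 0.01   0.007 -1.   ] F [-0.3 -0.1 -2.6] gap 0.0553 q [-10.  22.  52. 107. -21.  60.  66.]
```

View pics/w9.png

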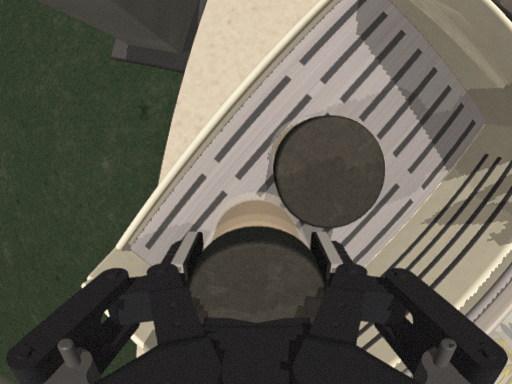

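```bash
python3 - <<'E'
from h import *
i=camera_info('wrist')
for a,b in [((274,171),(385,171)),((330,115),(330,227))]:
    A,B=atz('wrist',a,.096,i),atz('wrist',b,.096,i);print(A,B,(A+B)/2,np.linalg.norm(A-B))
E
```

```text
[ 0.42940718 -0.290893    0.096     ] [ 0.48375839 -0.27478413  0.096     ] [ 0.45658279 -0.28283857  0.096     ] 0.056688176128041445
[ 0.44718788 -0.25771669  0.096     ] [ 0.46540143 -0.31058772  0.096     ] [ 0.45629465 -0.2841522   0.096     ] 0.05592029422378038
```

arm_command(
  rows=[
    [-0.002,-0.003,0,-0.0035,0.005,0],
    [-0.002,-0.003,-0.001,-0.0035,0.005,0],
    [-0.002,-0.0025,-0.004,0,0,0],
    [-0.001,-0.001,-0.007,0,0,0],
    [0,0,-0.008,0,0,0],
    [0,0,-0.005,0,0,0],
    [0,0,0,0,0,0],
    [0,0,0,0,0,0],
  ],
)

```text
time_s: 9.85
eef_pos: [0.427, -0.3435, 0.0838]
tcp_rot: [[-0.274, 0.962, 0.004], [0.962, 0.274, -0.003], [-0.004, 0.004, -1.0]]
force: [-0.0, 0.5, -2.7]
finger_gap: 0.0556
```

```bash
python3 - <<'E'
from h import *
st();show('wrist','w10')
for d in place_of('wrist','jar_a'): print(np.round(d['point'],4),d['confidence'], proj('wrist',d['point']))
st()
E
```

```text
t 9.85 tcp [ 0.427  -0.3435  0.0838] yaw 105.92 z [ 0.004 -0.003 -1.   ] F [-0.   0.5 -2.7] gap 0.0556 q [ -8.  25.  50. 108. -23.  57.  69.]
[ 0.4285 -0.3506  0.0355] 0.92 [256.20819111 234.15953844]
[ 0.4577 -0.2847  0.0195] 0.78 [327.03949568 144.57171601]
t 9.95 tcp [ 0.4273 -0.3435  0.0841] yaw 105.94 z [ 0.005 -0.003 -1.   ] F [-0.3 -0.7 -2.4] gap 0.0559 q [ -8.  25.  50. 108. -23.  57.  69.]
```

View pics/w10.png

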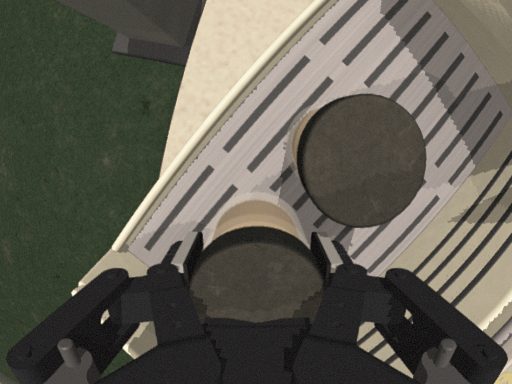

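arm_command(
  rows=[
    [0,0,-0.005,0.001,0.002,0],
    [0,0,-0.005,0.001,0.002,0],
    [0,0,-0.003,0,0,0],
    [0,0,0,0,0,0],
    [0,0,0,0,0,0],
  ],
)

```text
time_s: 10.37
eef_pos: [0.4278, -0.3434, 0.0701]
tcp_rot: [[-0.275, 0.961, 0.001], [0.961, 0.275, -0.001], [-0.001, 0.001, -1.0]]
force: [-0.7, -0.3, -1.2]
finger_gap: 0.0554
```

arm_command(
  rows=[
    [0,0,-0.0015,0,0,0],
    [0,0,-0.0015,0,0,0],
    [0,0,0,0,0,0],
  ],
)

```text
time_s: 10.62
eef_pos: [0.4282, -0.3443, 0.0682]
tcp_rot: [[-0.275, 0.962, 0.003], [0.962, 0.275, -0.002], [-0.002, 0.002, -1.0]]
force: [0.0, 0.4, -2.3]
finger_gap: 0.0554
```

arm_command(
  rows=[
    [0,0,-0.0015,0,0,0],
    [0,0,-0.0015,0,0,0],
    [0,0,0,0,0,0],
  ],
)

```text
time_s: 10.87
eef_pos: [0.4288, -0.3458, 0.0685]
tcp_rot: [[-0.274, 0.962, 0.006], [0.962, 0.274, -0.002], [-0.003, 0.005, -1.0]]
force: [-0.2, 0.4, -1.5]
finger_gap: 0.0555
```

arm_command(
  rows=[
    [-0.0005,0.001,-0.003,0.001,0.003,0],
    [0,0.0005,-0.002,0.001,0.002,0],
    [0,0,0,0,0,0],
  ],
)

```text
time_s: 11.12
eef_pos: [0.4295, -0.3472, 0.0686]
tcp_rot: [[-0.272, 0.962, 0.006], [0.962, 0.272, -0.001], [-0.003, 0.005, -1.0]]
force: [0.7, 0.2, -3.6]
finger_gap: 0.0554
```

```bash
python3 - <<'E'
from h import *
s=st();print(s['effort'],s['ft_torque'],s['joint_pos']);show('wrist','w11');show('side','s11',(180,90,330,240),5)
for d in place_of('wrist','jar_a'): print(np.round(d['point'],4),d['confidence'], proj('wrist',d['point']))
st()
E
```

```text
t 11.12 tcp [ 0.4295 -0.3472  0.0686] yaw 105.78 z [ 0.006 -0.001 -1.   ] F [ 0.7  0.2 -3.6] gap 0.0554 q [ -6.  27.  49. 108. -24.  56.  70.]
[ 2.01243013e-01 -4.84612513e+01  1.46902728e+01 -3.20580733e+01
  8.46975669e-02  2.79937657e-01  1.04086378e-02] [ 0.03453813 -0.048907   -0.01071334] [ -6.0458782   26.63304542  49.20368239 108.08763608 -24.37081619
  55.97667179  69.86001585]
[ 0.4297 -0.3517  0.0204] 0.88 [255.51510801 231.39294491]
[ 0.4568 -0.2835  0.0194] 0.64 [330.46725177 138.69263545]
t 11.27 tcp [ 0.4295 -0.3468  0.0679] yaw 105.81 z [ 0.005 -0.001 -1.   ] F [-1.9  0.8  6.7] gap 0.0552 q [ -6.  27.  49. 108. -24.  56.  70.]
```

View pics/w11.png

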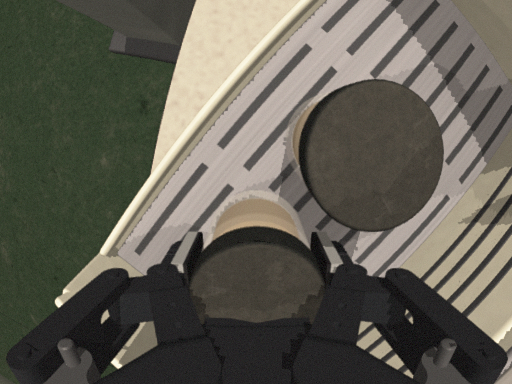

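View pics/s11.png

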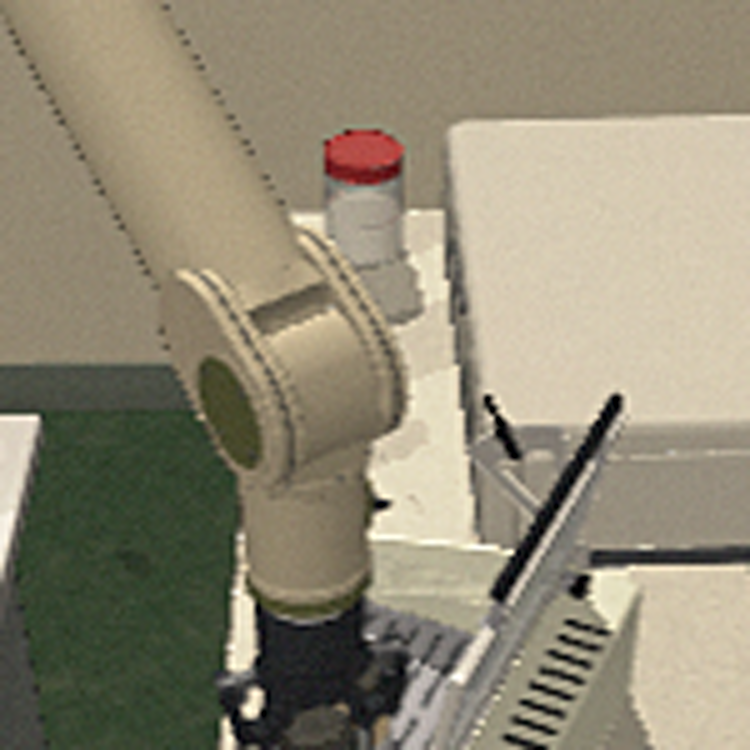

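arm_command(
  rows=[
    [-0.001,0.001,0.001,0,0,0],
    [-0.0015,0.0015,0.001,0,0.002,0],
    [-0.001,0.001,0,0,0,0],
    [0,0,-0.001,0,0,0],
    [0,0,0,0,0,0],
  ],
)

```text
time_s: 11.68
eef_pos: [0.4252, -0.3421, 0.068]
tcp_rot: [[-0.273, 0.962, 0.001], [0.962, 0.273, -0.0], [-0.001, 0.001, -1.0]]
force: [-0.8, 1.2, 2.7]
finger_gap: 0.0554
```

```bash
python3 - <<'E'
from h import *
s=st();capture('wrist')
for d in place_of('wrist','jar_a'): print(np.round(d['point'],4),d['confidence'], proj('wrist',d['point']))
st()
E
```

```text
t 11.68 tcp [ 0.4252 -0.3421  0.068 ] yaw 105.85 z [ 0.001 -0.    -1.   ] F [-0.8  1.2  2.7] gap 0.0554 q [ -7.  26.  49. 109. -24.  56.  69.]
[ 0.4284 -0.3485  0.0206] 0.96 [259.60451625 234.8044788 ]
[ 0.4554 -0.2821  0.0192] 0.94 [333.37627583 145.42895137]
t 11.78 tcp [ 0.4253 -0.3422  0.068 ] yaw 105.84 z [ 0.001 -0.    -1.   ] F [-1.6  0.7  4. ] gap 0.0552 q [ -7.  26.  49. 109. -24.  56.  69.]
```

arm_command(
  rows=[
    [0,0,0,0,0,0],
    [0,0,0,0,0,0],
    [0,0,0,0,0,0],
    [0,0,0,0,0,0],
  ],
  grip=0.85,
)

```text
time_s: 12.12
eef_pos: [0.4256, -0.342, 0.0677]
tcp_rot: [[-0.273, 0.962, 0.002], [0.962, 0.273, -0.001], [-0.001, 0.002, -1.0]]
force: [-0.1, -0.1, 0.5]
finger_gap: 0.0729
```

arm_command(
  rows=[
    [0,0,0.01,0,0,0],
    [0,0,0.02,0,0,0],
    [0,0,0.03,0,0,0],
    [0,0,0.035,0,0,0],
    [0,0,0.035,0,0,0],
    [0,0.01,0.03,0,0,0],
    [-0.005,0.02,0.02,0,0,0],
    [-0.005,0.03,0,0,0,0],
    [-0.005,0.03,0,0,0,0],
    [-0.005,0.015,0,0,0,0],
    [0,0,0,0,0,0],
  ],
)

```text
time_s: 13.03
eef_pos: [0.4001, -0.2371, 0.261]
tcp_rot: [[-0.263, 0.965, 0.002], [0.965, 0.263, -0.003], [-0.003, 0.001, -1.0]]
force: [0.3, -0.5, -0.7]
finger_gap: 0.0727
```

```bash
python3 - <<'E'
from h import *
s=st();show('wrist','w12')
for d in place_of('wrist','jar_a'): print(np.round(d['point'],4),d['confidence'], proj('wrist',d['point']))
for c in('scene','side'):
  capture(c)
  for d in place_of(c,'jar_a'): print(c,np.round(d['point'],4),d['confidence'])
st()
E
```

```text
t 13.03 tcp [ 0.4001 -0.2371  0.261 ] yaw 105.23 z [ 0.002 -0.003 -1.   ] F [ 0.3 -0.5 -0.7] gap 0.0727 q [-30.  -7.  52. 108.   6.  76.  36.]
[ 0.4257 -0.3471  0.0199] 0.64 [254.15525606 247.48180595]
[ 0.4561 -0.2823  0.0197] 0.62 [289.49889381 209.49430323]
scene [ 0.4296 -0.3466  0.0206] 0.66
scene [ 0.4631 -0.2831  0.0201] 0.59
scene [0.4364 0.072  0.0056] 0.58
side [ 0.4575 -0.2881  0.0203] 0.82
side [ 0.4259 -0.3468  0.0188] 0.53
side [ 0.423   0.0755 -0.0009] 0.43
t 13.33 tcp [ 0.4001 -0.2407  0.2601] yaw 104.95 z [-0.001 -0.006 -1.   ] F [ 0.3 -0.2  0.4] gap 0.0727 q [-30.  -7.  53. 108.   6.  76.  36.]
```

View pics/w12.png

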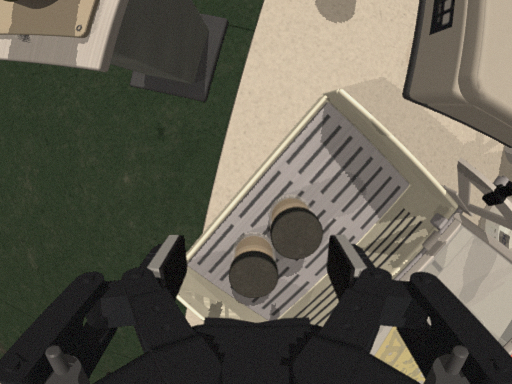

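```bash
cat >> h.py <<'E'
def lids(im,info,boxr,z=.096,thr=75):
    x0,y0,x1,y1=boxr
    g=np.zeros(im.shape[:2],np.uint8);g[y0:y1,x0:x1]=(im.max(2)<thr)[y0:y1,x0:x1]
    return g
E
python3 - <<'E'
from h import *
im=np.load('pics/w12.npy')
g=im[190:310,210:340,::-1]
cv2.imwrite('pics/w12z.png',cv2.resize(g,None,fx=6,fy=5,interpolation=cv2.INTER_CUBIC))
E
```

```text
(no output)
```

View pics/w12z.png

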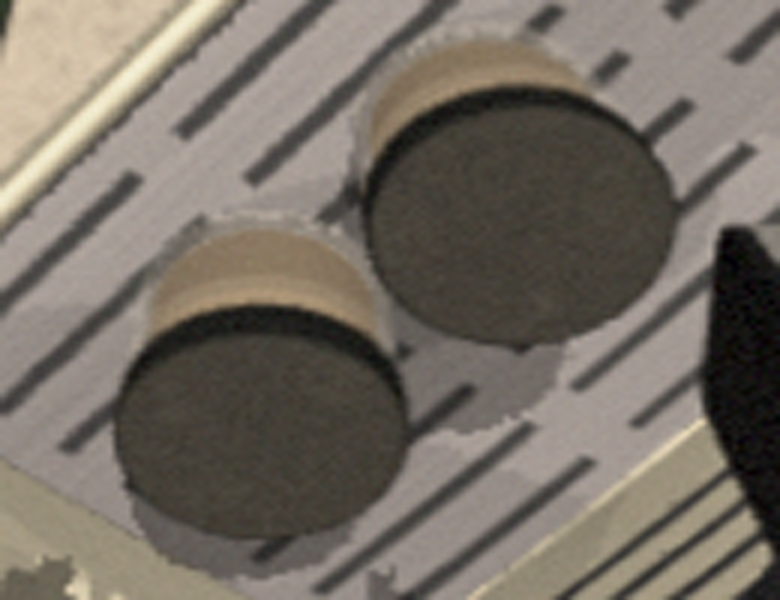

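```bash
python3 - <<'E'
from h import *
i=camera_info('wrist')
a=atz('wrist',(297.2,234.6),.096,i);b=atz('wrist',(253.5,276.8),.096,i);d=(a-b)[:2]
y=-.4282;print(a,b,np.hypot(*d),np.degrees(np.arctan2(d[1],d[0])),'box dx,dy',np.cos(y)*d[0]+np.sin(y)*d[1],-np.sin(y)*d[0]+np.cos(y)*d[1])
E
```

```text
[ 0.45589432 -0.2861998   0.096     ] [ 0.42425127 -0.34870596  0.096     ] 0.07005927518518937 63.149693116746796 box dx,dy 0.0028314631117356583 0.07000203465700815
```

```bash
python3 - <<'E'
from h import *
for u in [(187,118),(230,155),(272,197)]: print(atz('scene',u,0.0), atz('scene',u,0.02))
E
```

```text
[0.56283935 0.4670253  0.        ] [0.5550645  0.45104063 0.02      ]
[ 5.77233163e-01  1.84381529e-01 -2.22044605e-16] [0.56923406 0.17280046 0.02      ]
[ 0.57166477 -0.08033644  0.        ] [ 0.56375242 -0.0877932   0.02      ]
```

arm_command(
  rows=[
    [0.002,0.012,0,0,0.001,0],
    [0.002,0.022,0,0.005,0.001,0],
    [0.003,0.03,0,0,0,0],
    [0.003,0.035,0,0,0,0],
    [0.003,0.035,0,0,0,0],
    [0.003,0.035,0,0,0,0],
    [0.003,0.035,-0.005,0,0,0],
    [0.003,0.032,-0.01,0,0,0],
    [0.003,0.025,-0.01,0,0,0],
    [0.002,0.015,-0.005,0,0,0],
    [0,0.006,0,0,0,0],
    [0,0,0,0,0,0],
    [0,0,0,0,0,0],
  ],
  grip=1,
)

```text
time_s: 14.42
eef_pos: [0.4267, 0.0411, 0.2255]
tcp_rot: [[-0.232, 0.973, -0.015], [0.973, 0.232, -0.013], [-0.009, -0.017, -1.0]]
force: [-0.2, -0.5, -0.0]
finger_gap: 0.0856
```

```bash
python3 - <<'E'
from h import *
s=st();show('wrist','w13')
for d in place_of('wrist','jar_a'): print(np.round(d['point'],4),d['confidence'], proj('wrist',d['point']))
st()
E
```

```text
t 14.42 tcp [0.4267 0.0411 0.2255] yaw 103.4 z [-0.015 -0.013 -1.   ] F [-0.2 -0.5 -0. ] gap 0.0856 q [-42.  -7.  28. 114.   4.  73.  -2.]
[ 0.4285  0.071  -0.0016] 0.96 [267.56787777 144.4259319 ]
t 14.52 tcp [0.4268 0.0407 0.2258] yaw 103.34 z [-0.014 -0.012 -1.   ] F [-1.1 -0.5 -0.2] gap 0.0853 q [-42.  -7.  28. 114.   4.  73.  -2.]
```

View pics/w13.png

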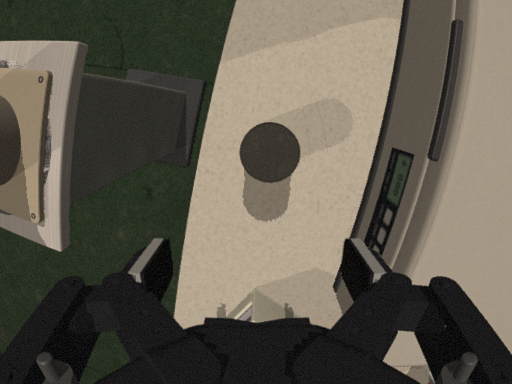

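```bash
python3 - <<'E'
from h import *
print(atz('wrist',(270,151.5),.076), proj('wrist',(.431,.0725,.076)))
E
```

```text
[0.42868838 0.07320119 0.076     ] [272.23312276 152.80695897]
```

arm_command(
  rows=[
    [0.001,0.006,-0.01,0.004,-0.004,0],
    [0.001,0.008,-0.02,0.004,-0.005,0],
    [0.001,0.008,-0.025,0.004,-0.005,0],
    [0.001,0.005,-0.025,0,0,0],
    [0,0.003,-0.02,0,0,0],
    [0,0.001,-0.01,0,0,0],
    [0,0,0,0,0,0],
    [0,0,0,0,0,0],
  ],
)

```text
time_s: 15.18
eef_pos: [0.4346, 0.0632, 0.1165]
tcp_rot: [[-0.214, 0.977, 0.01], [0.977, 0.214, 0.004], [0.002, 0.011, -1.0]]
force: [-0.5, -0.5, 0.6]
finger_gap: 0.0854
```

```bash
python3 - <<'E'
from h import *
s=st();show('wrist','w14')
for d in place_of('wrist','jar_a'): print(np.round(d['point'],4),d['confidence'], proj('wrist',d['point']))
st()
E
```

```text
t 15.18 tcp [0.4346 0.0632 0.1165] yaw 102.38 z [ 0.01   0.004 -1.   ] F [-0.5 -0.5  0.6] gap 0.0854 q [-42.   2.  29. 121.  -1.  57.  -1.]
[ 0.4301  0.0759 -0.0037] 0.85 [253.18492155 178.79620056]
t 15.28 tcp [0.435  0.0636 0.1171] yaw 102.39 z [ 0.011  0.005 -1.   ] F [ 0.6 -0.3 -0.6] gap 0.0855 q [-43.   2.  29. 121.  -1.  57.  -1.]
```

View pics/w14.png

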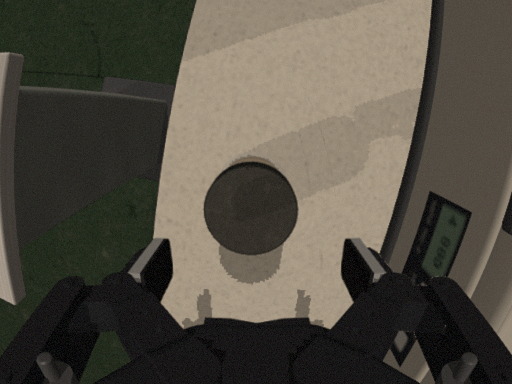

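```bash
python3 - <<'E'
from h import *
print(atz('wrist',(251,207.5),.076))
E
```

```text
[0.4286949  0.07585916 0.076     ]
```

arm_command(
  rows=[
    [-0.001,0.003,-0.005,-0.002,0.005,0],
    [-0.001,0.003,-0.012,-0.002,0.005,0],
    [-0.001,0.003,-0.015,0,0,0],
    [-0.001,0.001,-0.014,0,0,0],
    [0,0,-0.01,0,0,0],
    [0,0,-0.005,0,0,0],
    [0,0,0,0,0,0],
    [0,0,0,0,0,0],
  ],
)

```text
time_s: 15.95
eef_pos: [0.4332, 0.0758, 0.0545]
tcp_rot: [[-0.215, 0.977, 0.007], [0.977, 0.214, 0.004], [0.002, 0.007, -1.0]]
force: [0.4, 0.3, 0.5]
finger_gap: 0.0853
```

```bash
python3 - <<'E'
from h import *
s=st();show('wrist','w15')
for d in place_of('wrist','jar_a'): print(np.round(d['point'],4),d['confidence'], proj('wrist',d['point']))
st()
E
```

```text
t 15.95 tcp [0.4332 0.0758 0.0545] yaw 102.39 z [ 0.007  0.004 -1.   ] F [0.4 0.3 0.5] gap 0.0853 q [-42.   8.  28. 124.  -5.  48.   2.]
[ 0.4305  0.0708 -0.0047] 0.71 [250.96159096 224.20640087]
t 16.05 tcp [0.4334 0.0759 0.0549] yaw 102.39 z [ 0.007  0.004 -1.   ] F [-0.7  0.1  0.5] gap 0.0856 q [-42.   8.  28. 124.  -5.  48.   2.]
```

View pics/w15.png

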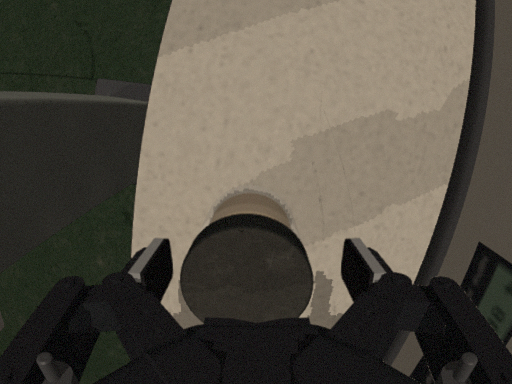

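```bash
python3 - <<'E'
from h import *
s=read_state();R=s['tcp_rot']
for u in [(247,223),(182,270),(313,270)]: print(R.T@(atz('wrist',u,.076)-s['eef_pos']))
E
```

```text
[ 0.02736685 -0.00432794 -0.02101749]
[ 0.00644458 -0.03126943 -0.02129353]
[ 0.00651883  0.02223625 -0.02085816]
```

arm_command(
  rows=[
    [-0.0015,-0.001,-0.003,-0.002,0.004,0],
    [-0.0015,-0.001,-0.003,-0.002,0.003,0],
    [-0.001,-0.0005,-0.001,0,0,0],
    [0,0,0,0,0,0],
    [0,0,0,0,0,0],
  ],
)

```text
time_s: 16.47
eef_pos: [0.4301, 0.0735, 0.0488]
tcp_rot: [[-0.214, 0.977, 0.002], [0.977, 0.214, 0.002], [0.001, 0.003, -1.0]]
force: [-0.9, 0.1, -0.4]
finger_gap: 0.0852
```

arm_command(
  rows=[
    [0,0,0,0,0,0],
    [0,0,0,0,0,0],
    [0,0,0,0,0,0],
    [0,0,0,0,0,0],
    [0,0,0,0,0,0],
  ],
  grip=0,
  squeeze=40,
)

```text
time_s: 16.88
eef_pos: [0.4303, 0.0735, 0.0494]
tcp_rot: [[-0.214, 0.977, 0.003], [0.977, 0.214, 0.002], [0.002, 0.003, -1.0]]
force: [-0.2, -0.5, -2.1]
finger_gap: 0.0555
```

```bash
python3 - <<'E'
from h import *
s=st();show('wrist','w16',(150,180,360,330),3.5)
s=st();R=s['tcp_rot']
for d in place_of('wrist','jar_a'): print(np.round(d['point'],4),d['confidence'], R.T@(d['point']-s['eef_pos']))
st()
E
```

```text
t 16.88 tcp [0.4303 0.0735 0.0494] yaw 102.35 z [ 0.003  0.002 -1.   ] F [-0.2 -0.5 -2.1] gap 0.0555 q [-42.   9.  28. 124.  -6.  48.   2.]
t 16.93 tcp [0.4303 0.0735 0.0494] yaw 102.36 z [ 0.003  0.002 -1.   ] F [ 0.5 -0.   0.1] gap 0.0558 q [-42.   9.  28. 124.  -6.  48.   2.]
[ 0.4308  0.0763 -0.0016] 0.56 [0.00251803 0.00087526 0.05096664]
t 16.98 tcp [0.4303 0.0735 0.0493] yaw 102.36 z [ 0.003  0.002 -1.   ] F [-0.1 -1.   0.3] gap 0.0559 q [-42.   9.  28. 124.  -6.  48.   2.]
```

View pics/w16.png

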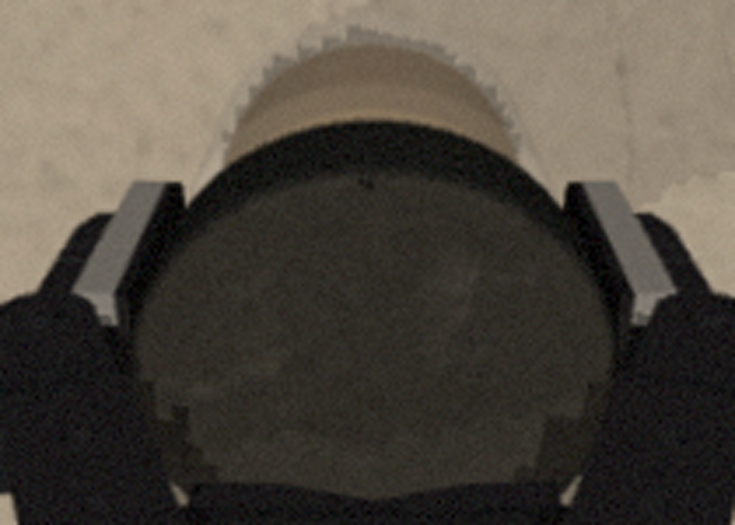

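arm_command(
  rows=[
    [0,0,0.015,0,0.003,0.02],
    [0,0,0.025,0,0,0.02],
    [0,0,0.035,0,0,0.02],
    [0,-0.005,0.035,0,0,0.02],
    [-0.003,-0.015,0.035,0,0,0.02],
    [-0.003,-0.025,0.03,0,0,0.02],
    [-0.003,-0.03,0.02,0,0,0.02],
    [-0.003,-0.035,0.01,0,0,0.02],
    [0,-0.035,0,0,0,0.02],
    [0,-0.035,0,0,0,0],
    [0,-0.035,0,0,0,0],
    [0,-0.03,0,0,0,0],
    [0.004,-0.022,0,0,0,0],
    [0.004,-0.012,0,0,0,0],
    [0,-0.004,0,0,0,0],
    [0,0,0,0,0,0],
  ],
)

```text
time_s: 18.32
eef_pos: [0.4165, -0.2256, 0.2621]
tcp_rot: [[-0.395, 0.919, -0.0], [0.919, 0.395, -0.004], [-0.003, -0.002, -1.0]]
force: [-0.0, 0.2, -2.0]
finger_gap: 0.0555
```

```bash
python3 - <<'E'
from h import *
s=st()
E
```

```text
t 18.32 tcp [ 0.4165 -0.2256  0.2621] yaw 113.24 z [-0.    -0.004 -1.   ] F [-0.   0.2 -2. ] gap 0.0555 q [-32.  -5.  53. 107.   4.  76.  43.]
```

Forward over the left slot at this height: delta (0.070, 0.008).

arm_command(
  rows=[
    [0.008,0.001,0,0.002,0,0],
    [0.014,0.002,0,0.002,0,0],
    [0.018,0.002,0,0,0,0],
    [0.015,0.002,0,0,0,0],
    [0.008,0,0,0,0,0],
    [0.003,0,0,0,0,0],
    [0,0,0,0,0,0],
    [0,0,0,0,0,0],
  ],
)

```text
time_s: 18.98
eef_pos: [0.484, -0.2089, 0.2586]
tcp_rot: [[-0.401, 0.916, -0.006], [0.916, 0.402, 0.008], [0.01, -0.003, -1.0]]
force: [0.1, 0.5, -1.4]
finger_gap: 0.0553
```

```bash
python3 - <<'E'
from h import *
s=st();show('wrist','w17');show('scene','s17',(200,130,360,290),4);st()
E
```

```text
t 18.98 tcp [ 0.484  -0.2089  0.2586] yaw 113.67 z [-0.006  0.008 -1.   ] F [ 0.1  0.5 -1.4] gap 0.0553 q [-31.   8.  55. 100.  -7.  76.  49.]
t 19.08 tcp [ 0.4838 -0.2092  0.2589] yaw 113.65 z [-0.006  0.008 -1.   ] F [-0.1  0.4 -2.7] gap 0.0552 q [-31.   8.  55. 100.  -7.  76.  49.]
```

View pics/w17.png

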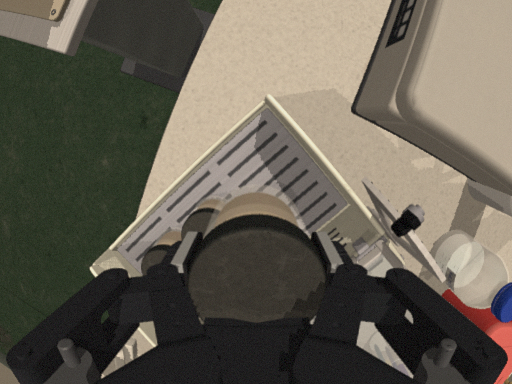

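View pics/s17.png

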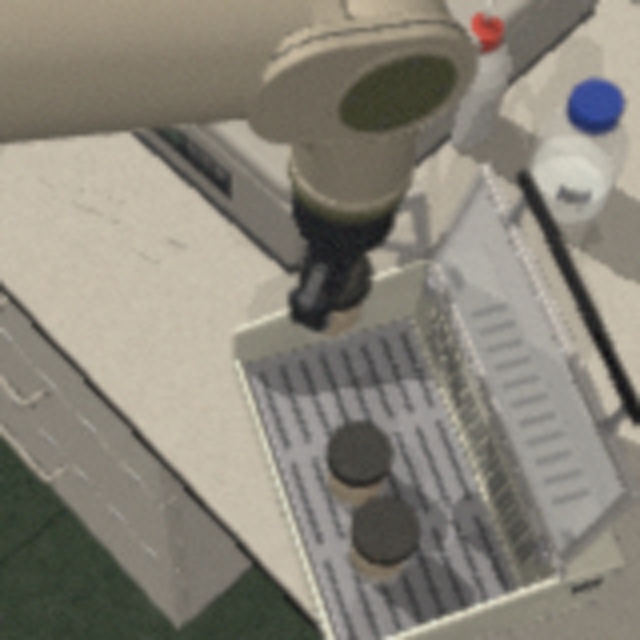

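```bash
python3 - <<'E'
from h import *
P=np.array([.4295,-.347,.068])
for h in (0,.1,.15,.2,.25,.3,.35): 
    u=proj('side',P+[0,0,h]);print(h,u,(u-[180,90])*5)
P=np.array([.484,-.209,.2589])
for h in (0,.1,.15,.2,.25,.3,.35): 
    u=proj('scene',P+[0,0,h]);print(h,u,(u-[200,130])*4)
for h in (.2,.3):
  print([np.round((proj('side',P+np.array(d)+[0,0,h])-proj('side',P+[0,0,h]))*5) for d in ([.05,0,0],[0,.05,0])])
E
```

```text
0 [242.32848764 240.11848955] [311.64243821 750.59244774]
0.1 [241.457563   220.17942874] [307.28781502 650.8971437 ]
0.15 [240.98779918 209.42459518] [304.93899588 597.12297592]
0.2 [240.49270119 198.08975811] [302.46350595 540.44879057]
0.25 [239.97016286 186.1266983 ] [299.8508143  480.63349152]
0.3 [239.41783788 173.48169917] [297.08918941 417.40849584]
0.35 [238.83310461 160.09474036] [294.16552306 350.47370182]
0 [282.47303855 200.95893732] [329.89215418 283.8357493 ]
0.1 [284.53906993 184.79461465] [338.15627973 219.17845859]
0.15 [285.70388586 175.6812679 ] [342.81554342 182.72507158]
0.2 [286.9721802  165.75832137] [347.88872078 143.03328548]
0.25 [288.35838293 154.91287705] [353.43353174  99.65150822]
0.3 [289.87973784 143.01002224] [359.51895137  52.04008895]
0.35 [291.55702348 129.88718855] [366.22809392  -0.45124581]
[array([78., -1.]), array([ -0., -38.])]
[array([82., -1.]), array([ -0., -35.])]
```

arm_command(
  rows=[
    [0.001,-0.002,-0.012,-0.002,-0.003,0],
    [0.001,-0.003,-0.022,-0.002,-0.003,0],
    [0.001,-0.002,-0.026,-0.002,-0.002,0],
    [0,-0.001,-0.026,0,0,0],
    [0,0,-0.02,0,0,0],
    [0,0,-0.012,0,0,0],
    [0,0,-0.004,0,0,0],
    [0,0,0,0,0,0],
  ],
)

```text
time_s: 19.75
eef_pos: [0.4839, -0.2174, 0.1349]
tcp_rot: [[-0.399, 0.917, 0.01], [0.917, 0.399, 0.007], [0.003, 0.012, -1.0]]
force: [-0.4, -1.1, -1.9]
finger_gap: 0.056
```

```bash
python3 - <<'E'
from h import *
s=st();show('wrist','w18');show('side','s18',(180,90,330,240),5)
for d in place_of('wrist','jar_a'): print(np.round(d['point'],4),d['confidence'])
st()
E
```

```text
t 19.75 tcp [ 0.4839 -0.2174  0.1349] yaw 113.51 z [ 0.01   0.007 -1.   ] F [-0.4 -1.1 -1.9] gap 0.056 q [-26.  17.  53. 108. -16.  62.  57.]
[ 0.4268 -0.347   0.0204] 0.7
[ 0.488  -0.218   0.0825] 0.56
t 19.9 tcp [ 0.4852 -0.2178  0.1364] yaw 113.53 z [ 0.013  0.007 -1.   ] F [-0.9  0.3 -3. ] gap 0.0553 q [-26.  17.  53. 108. -16.  62.  57.]
```

View pics/w18.png

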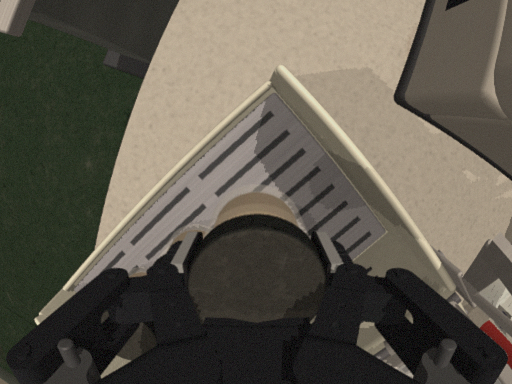

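View pics/s18.png

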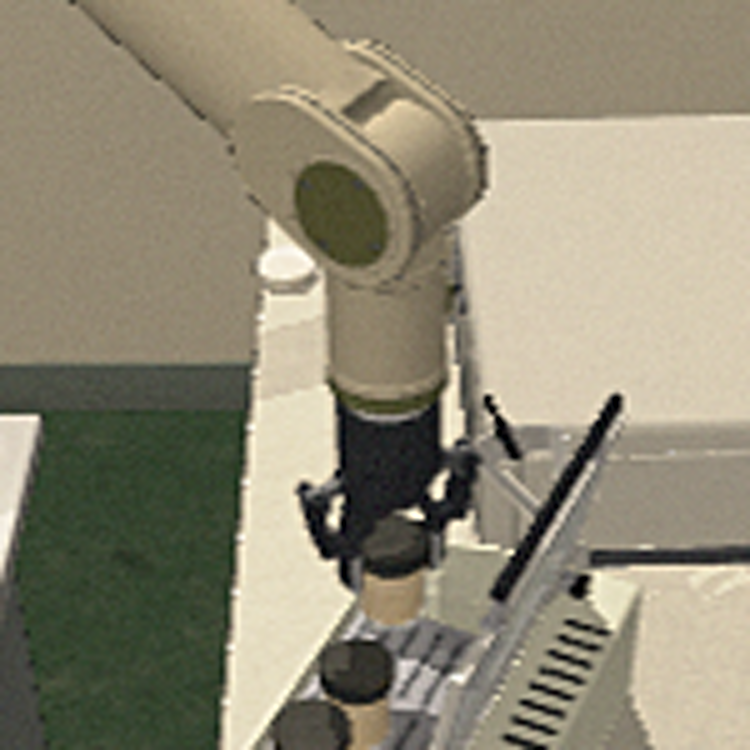

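arm_command(
  rows=[
    [0,0,-0.005,-0.002,0.005,0],
    [0,0,-0.01,-0.003,0.005,0],
    [0,0.0005,-0.012,0,0,0],
    [0,0,-0.012,0,0,0],
    [0,0,-0.007,0,0,0],
    [0,0,-0.003,0,0,0],
    [0,0,0,0,0,0],
    [0,0,0,0,0,0],
  ],
)

```text
time_s: 20.57
eef_pos: [0.4862, -0.217, 0.0837]
tcp_rot: [[-0.4, 0.916, 0.005], [0.916, 0.4, 0.001], [-0.001, 0.005, -1.0]]
force: [0.4, 0.4, -0.8]
finger_gap: 0.0554
```

arm_command(
  rows=[
    [0,0,-0.005,0,0.002,0],
    [0,0,-0.005,0,0,0],
    [0,0,-0.003,0,0,0],
    [0,0,-0.002,0,0,0],
    [0,0,0,0,0,0],
  ],
)

```text
time_s: 20.98
eef_pos: [0.4876, -0.2185, 0.0695]
tcp_rot: [[-0.4, 0.917, 0.006], [0.917, 0.4, -0.0], [-0.003, 0.005, -1.0]]
force: [0.1, -0.2, -2.9]
finger_gap: 0.0556
```

```bash
python3 - <<'E'
from h import *
s=st();show('wrist','w19')
for d in place_of('wrist','jar_a'): print(np.round(d['point'],4),d['confidence'])
show('scene','s19',(200,130,360,290),4)
for d in place_of('scene','jar_a'): print(np.round(d['point'],4),d['confidence'])
st()
E
```

```text
t 20.98 tcp [ 0.4876 -0.2185  0.0695] yaw 113.55 z [ 0.006 -0.    -1.   ] F [ 0.1 -0.2 -2.9] gap 0.0556 q [-22.  24.  49. 111. -22.  55.  61.]
[ 0.4904 -0.2183  0.0164] 0.7
[ 0.4307 -0.3485  0.0236] 0.81
[ 0.4611 -0.2824  0.0199] 0.66
[ 0.4922 -0.2203  0.0236] 0.45
t 21.18 tcp [ 0.4875 -0.2183  0.0693] yaw 113.56 z [ 0.006 -0.    -1.   ] F [-1.8 -1.7  4.1] gap 0.0555 q [-22.  24.  49. 111. -22.  55.  61.]
```

View pics/w19.png

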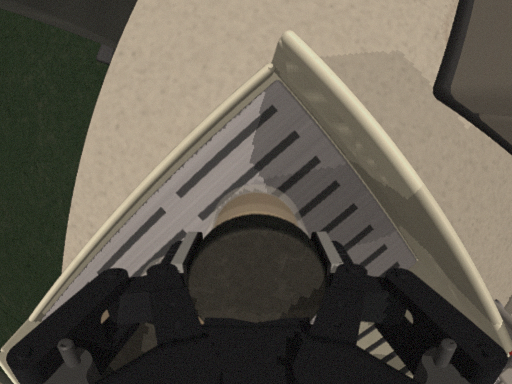

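View pics/s19.png

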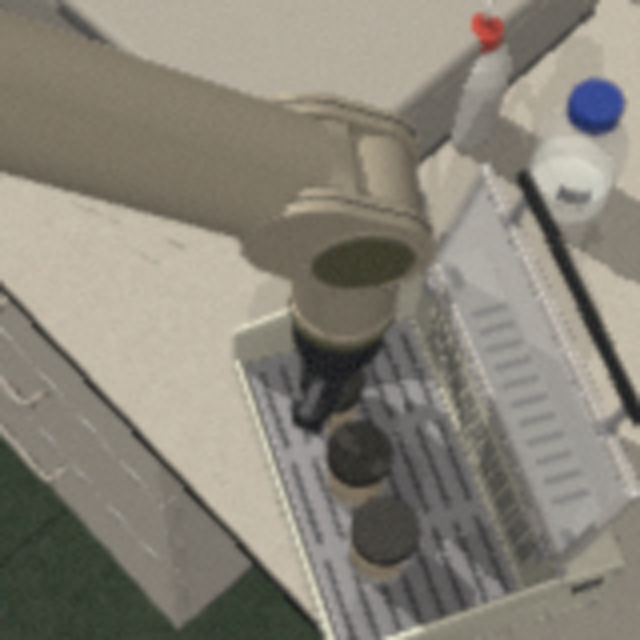

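arm_command(
  rows=[
    [0,0,0,0,0,0],
    [0,0,0,0,0,0],
    [0,0,0,0,0,0],
    [0,0,0,0,0,0],
  ],
  grip=0.85,
)

```text
time_s: 21.52
eef_pos: [0.4878, -0.2176, 0.0692]
tcp_rot: [[-0.4, 0.916, 0.006], [0.916, 0.4, 0.0], [-0.002, 0.006, -1.0]]
force: [0.2, -0.1, -0.4]
finger_gap: 0.0724
```

arm_command(
  rows=[
    [0,0,0.008,0,-0.003,0],
    [0,0,0.015,0,-0.003,0],
    [0,0,0.025,0,0,0],
    [0,0,0.03,0,0,0],
    [0,0,0.035,0,0,0],
    [-0.003,-0.005,0.035,0,0,0],
    [-0.01,-0.01,0.03,0,0,0],
    [-0.015,-0.015,0.025,0,0,0],
    [-0.015,-0.01,0.015,0,0,0],
    [-0.005,-0.005,0.005,0,0,0],
    [0,0,0,0,0,0],
  ],
)

```text
time_s: 22.43
eef_pos: [0.4338, -0.2645, 0.305]
tcp_rot: [[-0.398, 0.917, 0.011], [0.917, 0.398, 0.001], [-0.003, 0.011, -1.0]]
force: [-0.7, 0.8, 0.5]
finger_gap: 0.0727
```

```bash
python3 - <<'E'
from h import *
s=st();i=camera_info('wrist');show('wrist','w20');np.save('pics/w20i.npy',i['view'])
for d in place_of('wrist','jar_a'): print(np.round(d['point'],4),d['confidence'])
for c in('scene','side'):
  show(c,c+'20')
  for d in place_of(c,'jar_a'): print(c,np.round(d['point'],4),d['confidence'])
st()
E
```

```text
t 22.43 tcp [ 0.4338 -0.2645  0.305 ] yaw 113.48 z [ 0.011  0.001 -1.   ] F [-0.7  0.8  0.5] gap 0.0727 q [-31.   0.  59.  99.  -1.  81.  51.]
[ 0.4568 -0.2844  0.0174] 0.98
[ 0.4239 -0.3485  0.02  ] 0.93
[ 0.4876 -0.2185  0.0175] 0.88
scene [ 0.4641 -0.2852  0.0195] 0.87
scene [ 0.4301 -0.3505  0.0211] 0.56
scene [ 0.4891 -0.2187  0.0227] 0.51
side [ 0.4242 -0.3456  0.0177] 0.77
side [ 0.4585 -0.2868  0.0219] 0.65
side [ 0.4849 -0.2187  0.019 ] 0.57
t 22.73 tcp [ 0.4346 -0.2621  0.3024] yaw 113.68 z [ 0.006  0.    -1.   ] F [-0.5 -0.3 -0.4] gap 0.0727 q [-31.   1.  59.  99.  -1.  80.  51.]
```

View pics/w20.png

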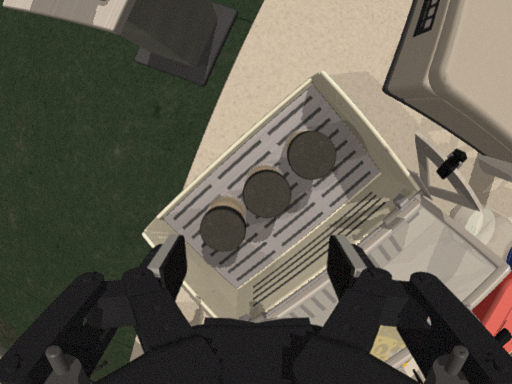

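```bash
python3 - <<'E'
from h import *
im=np.load('pics/w20.npy');V=np.load('pics/w20i.npy');i=camera_info('wrist');i['view']=V
g=im[120:265,185:345,::-1]
cv2.imwrite('pics/w20z.png',cv2.resize(g,None,fx=5,fy=4,interpolation=cv2.INTER_CUBIC))
m=im.max(2).astype(int)
def fit(c):
    # radial edge search in plane z=.096 from guess, along each direction find dark->bright transition, fit circle centre
    P0=atz('wrist',c,.096,i)[:2]
    for it in range(4):
        E=[]
        for a in np.linspace(0,2*np.pi,72,endpoint=False):
            rs=np.arange(.02,.036,.0003);v=[]
            for r in rs:
                u=proj('wrist',(P0[0]+r*np.cos(a),P0[1]+r*np.sin(a),.096),i)
                v.append(cv2.getRectSubPix(im.astype(np.float32),(1,1),(float(u[0]),float(u[1])))[0,0].sum()/3)
            v=np.array(v);k=np.argmax(v>95) if (v>95).any() else -1
            if k>0: E.append((P0[0]+rs[k]*np.cos(a),P0[1]+rs[k]*np.sin(a)))
        E=np.array(E)
        f=lambda q:np.hypot(E[:,0]-q[0],E[:,1]-q[1])-q[2]
        r=least_squares(f,[*P0,.028],loss='soft_l1',f_scale=.0005);P0=r.x[:2]
    return r.x,len(E)
C=[]
for c in [(312,155),(268,194),(223,230)]:
    q,n=fit(c);C.append(q[:2]);print(q,n)
y=-.4282
for k in (0,1):
    d=C[k]-C[k+1];print(np.hypot(*d),np.degrees(np.arctan2(d[1],d[0])),'box',np.cos(y)*d[0]+np.sin(y)*d[1],-np.sin(y)*d[0]+np.cos(y)*d[1])
E
```

```text
[ 0.48643317 -0.21939761  0.03130399] 53
[ 0.45796486 -0.28338973  0.03125926] 55
[ 0.4252955  -0.34322002  0.0296212 ] 54
0.07003881520315991 66.01705604390695 box -0.0006736694175791362 0.07003557527841263
0.06816855266279177 61.36396329175347 box 0.004876231656381631 0.06799392573585611
```

View pics/w20z.png

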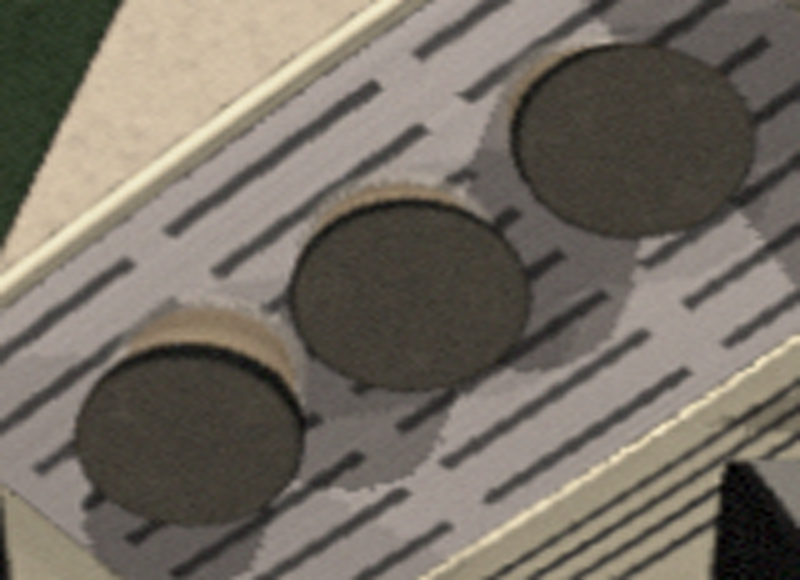

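```bash
python3 - <<'E'
from h import *
i=camera_info('wrist');i['view']=np.load('pics/w20i.npy')
C=[atz('wrist',u,.096,i)[:2] for u in [(311.7,155.1),(267.1,194.4),(223.1,230.2)]]
y=-.4282
print(C)
for k in (0,1):
    d=C[k]-C[k+1];print(np.hypot(*d),np.degrees(np.arctan2(d[1],d[0])),'box',np.cos(y)*d[0]+np.sin(y)*d[1],-np.sin(y)*d[0]+np.cos(y)*d[1])
b=(.4929,-.3082,y)
for P in [(-.04,.0806,.096),(-.04,.0086,.096),(-.04,-.0634,.096)]: print(proj('wrist',boxpt(b,P),i))
E
```

```text
[array([ 0.48512807, -0.21972606]), array([ 0.45701211, -0.28282318]), array([ 0.42633504, -0.34536865])]
0.06907788106443848 65.98233526479608 box -0.0006225678374470363 0.06907507554567337
0.06966361212602233 63.87315024025265 box 0.0019363677401682267 0.06963669531518366
[315.94565192 155.67736998]
[269.16425821 196.11212554]
[224.86886443 234.05159045]
```

arm_command(
  rows=[
    [0.006,-0.003,0.01,0,0.001,-0.05],
    [0.01,-0.006,0.015,0,0.001,-0.07],
    [0.013,-0.008,0.018,0,0.001,-0.075],
    [0.015,-0.009,0.018,0,0.001,-0.075],
    [0.015,-0.009,0.015,0,0,-0.075],
    [0.015,-0.009,0.01,0,0,-0.075],
    [0.015,-0.009,0.006,0,0,-0.075],
    [0.015,-0.009,0,0,0,-0.075],
    [0.014,-0.008,0,0,0,-0.07],
    [0.012,-0.006,0,0,0,-0.06],
    [0.008,-0.004,0,0,0,-0.04],
    [0.004,-0.002,0,0,0,-0.02],
    [0,0,0,0,0,0],
    [0,0,0,0,0,0],
  ],
  grip=0.7,
)

```text
time_s: 23.9
eef_pos: [0.5908, -0.3377, 0.3768]
tcp_rot: [[0.356, 0.934, -0.024], [0.934, -0.356, 0.012], [0.003, -0.027, -1.0]]
force: [-0.1, 0.2, 0.8]
finger_gap: 0.0596
```

```bash
python3 - <<'E'
from h import *
s=st();show('wrist','w21')
for q in ['bar_mid','index_tip','hinge_mid']:
  for d in place_of('wrist',q): print(q,np.round(d['point'],4),d['confidence'])
st()
# bottle cap triangulation
o1,d1=ray('scene',(348,157));o2,d2=ray('side',(350,197))
A=np.stack([d1,-d2],1);t=np.linalg.lstsq(A,o2-o1,rcond=None)[0];print(o1+d1*t[0],o2+d2*t[1])
E
```

```text
t 23.9 tcp [ 0.5908 -0.3377  0.3768] yaw 69.13 z [-0.024  0.012 -1.   ] F [-0.1  0.2  0.8] gap 0.0596 q [ -6.  36.  61.  61. -31. 100.  23.]
bar_mid [ 0.5902 -0.3547  0.3162] 0.61
index_tip [ 0.5489 -0.1641  0.2523] 0.98
hinge_mid [ 0.5563 -0.3388  0.1256] 0.89
t 24.1 tcp [ 0.5904 -0.3376  0.3783] yaw 69.11 z [-0.022  0.012 -1.   ] F [-0.2 -0.9  1.2] gap 0.0597 q [ -7.  36.  61.  61. -31. 100.  23.]
[ 0.83818912 -0.19975043  0.1467519 ] [ 0.83453921 -0.20098904  0.14387462]
```

View pics/w21.png

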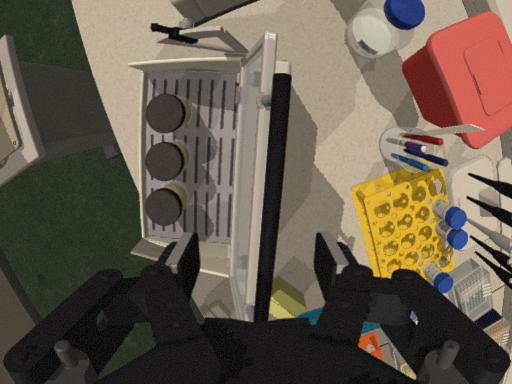

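arm_command(
  rows=[
    [0,-0.003,0,-0.006,-0.011,-0.03],
    [0,-0.005,0,-0.006,-0.011,-0.03],
    [0.001,-0.005,-0.006,0,0,0],
    [0,-0.003,-0.012,0,0,0],
    [0,0,-0.014,0,0,0],
    [0,0,-0.01,0,0,0],
    [0,0,-0.005,0,0,0],
    [0,0,0,0,0,0],
    [0,0,0,0,0,0],
  ],
)

```text
time_s: 24.85
eef_pos: [0.5894, -0.3559, 0.3279]
tcp_rot: [[0.419, 0.908, 0.006], [0.908, -0.419, 0.0], [0.003, 0.006, -1.0]]
force: [-0.7, 0.4, -0.3]
finger_gap: 0.0599
```

```bash
python3 - <<'E'
from h import *
s=st();show('wrist','w22')
for q in ['bar_mid','index_tip','hinge_mid']:
  for d in place_of('wrist',q): print(q,np.round(d['point'],4),d['confidence'])
st()
E
```

```text
t 24.85 tcp [ 0.5894 -0.3559  0.3279] yaw 65.26 z [ 0.006  0.    -1.   ] F [-0.7  0.4 -0.3] gap 0.0599 q [ -8.  36.  61.  67. -32.  92.  22.]
bar_mid [ 0.5912 -0.3563  0.3194] 0.74
index_tip [ 0.5509 -0.1626  0.2512] 0.96
hinge_mid [ 0.5585 -0.3378  0.1281] 0.68
t 25.05 tcp [ 0.5897 -0.3561  0.3289] yaw 65.27 z [ 0.007 -0.001 -1.   ] F [-0.1 -0.1 -0.9] gap 0.0595 q [ -8.  36.  61.  67. -32.  92.  22.]
```

View pics/w22.png

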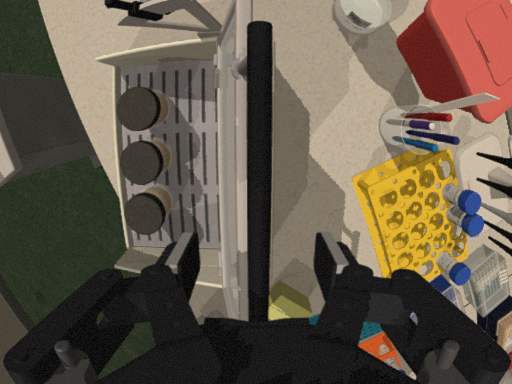

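arm_command(
  rows=[
    [0.0005,0,-0.005,0,0.003,0],
    [0.0005,0,-0.006,0,0.003,0],
    [0,0,-0.002,0,0,0],
    [0,0,0,0,0,0],
    [0,0,0,0,0,0],
  ],
)

```text
time_s: 25.47
eef_pos: [0.5912, -0.3563, 0.3155]
tcp_rot: [[0.418, 0.908, 0.002], [0.908, -0.418, -0.002], [-0.001, 0.003, -1.0]]
force: [-0.1, -1.2, -0.1]
finger_gap: 0.06
```

```bash
python3 - <<'E'
from h import *
s=st()
E
```

```text
t 25.47 tcp [ 0.5912 -0.3563  0.3155] yaw 65.3 z [ 0.002 -0.002 -1.   ] F [-0.1 -1.2 -0.1] gap 0.06 q [ -8.  37.  61.  68. -32.  91.  22.]
```

arm_command(
  rows=[
    [0,0,0,0,0,0],
    [0,0,0,0,0,0],
    [0,0,0,0,0,0],
    [0,0,0,0,0,0],
    [0,0,0,0,0,0],
    [0,0,0,0,0,0],
    [0,0,0,0,0,0],
  ],
  grip=0,
  squeeze=50,
)

```text
time_s: 26.05
eef_pos: [0.5906, -0.356, 0.3158]
tcp_rot: [[0.418, 0.908, 0.001], [0.908, -0.418, -0.001], [-0.0, 0.001, -1.0]]
force: [-1.0, 0.7, -0.2]
finger_gap: 0.0104
```

```bash
python3 - <<'E'
from h import *
s=st();show('wrist','w23',(100,0,400,384),2);show('scene','s23',(200,130,380,310),4)
for q in ['bar_mid','index_tip','hinge_mid']:
  for d in place_of('scene',q): print(q,np.round(d['point'],4),d['confidence'])
st()
E
```

```text
t 26.05 tcp [ 0.5906 -0.356   0.3158] yaw 65.27 z [ 0.001 -0.001 -1.   ] F [-1.   0.7 -0.2] gap 0.0104 q [ -8.  37.  61.  68. -32.  91.  22.]
bar_mid [ 0.5939 -0.3551  0.3172] 0.84
index_tip [ 0.5509 -0.1614  0.2485] 0.37
hinge_mid [ 0.5572 -0.3407  0.1333] 0.93
t 26.3 tcp [ 0.5906 -0.356   0.3158] yaw 65.28 z [ 0.001 -0.001 -1.   ] F [-0.1  0.5 -0.1] gap 0.0101 q [ -8.  37.  61.  68. -32.  91.  22.]
```

View pics/w23.png

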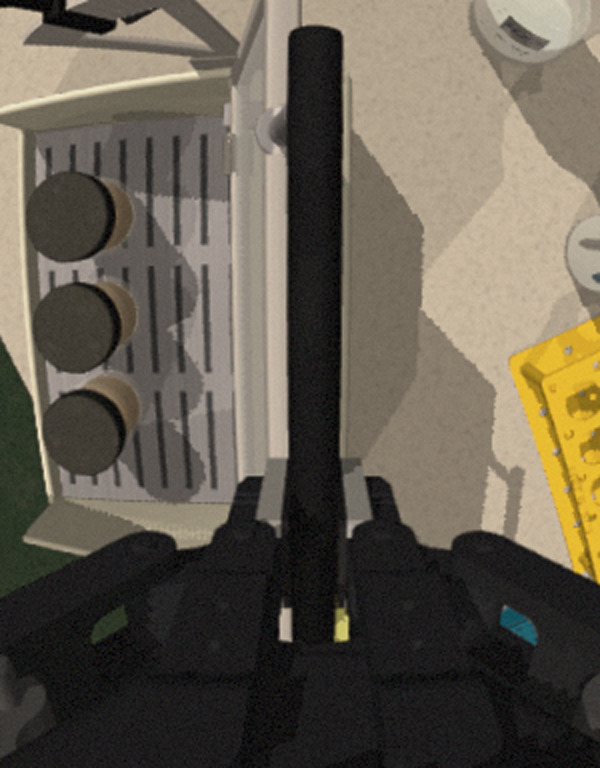

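View pics/s23.png

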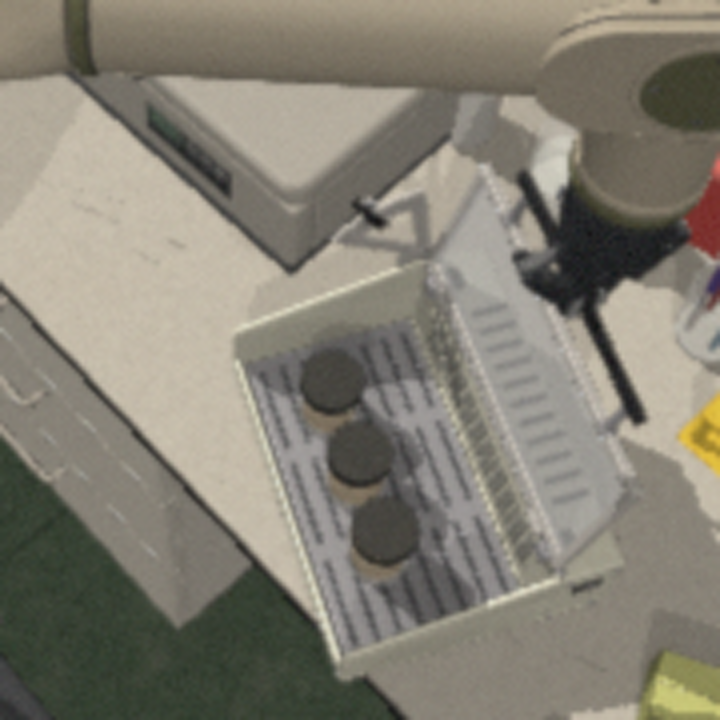

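```bash
cat >> h.py <<'E'
def theta(s):
    d=s['eef_pos'][:2]-np.array([.4929,-.3082]);x=.9097*d[0]-.4153*d[1];dx=x-.0696;dz=s['eef_pos'][2]-.13
    return np.arctan2(dz,-dx),np.hypot(dx,dz),x,.4153*d[0]+.9097*d[1]
def arc(t0,steps):
    t=t0;o=[]
    for s in steps:
        n=t-s;dx=-.19*(np.cos(n)-np.cos(t));dz=.19*(np.sin(n)-np.sin(t));o.append([round(dx*.9097,4),round(-dx*.4153,4),round(dz,4)]);t=n
    print(o,t)
E
python3 - <<'E'
from h import *
s=read_state();print(theta(s))
arc(1.78,[.015,.025,.03,.035,.035,.035,.025])
E
```

```text
(np.float64(1.778177360497591), np.float64(0.1898989085793726), np.float64(0.10869975949648727), np.float64(-0.0029632644193507))
[[np.float64(-0.0025), np.float64(0.0012), np.float64(0.0006)], [np.float64(-0.0042), np.float64(0.0019), np.float64(0.0009)], [np.float64(-0.0051), np.float64(0.0023), np.float64(0.0009)], [np.float64(-0.006), np.float64(0.0027), np.float64(0.0008)], [np.float64(-0.006), np.float64(0.0028), np.float64(0.0006)], [np.float64(-0.006), np.float64(0.0028), np.float64(0.0003)], [np.float64(-0.0043), np.float64(0.002), np.float64(0.0001)]] 1.5800000000000005
```

arm_command(
  rows=[
    [-0.0025,0.0012,0.0006,0,0,0],
    [-0.0042,0.0019,0.0009,0,0,0],
    [-0.0051,0.0023,0.0009,0,0,0],
    [-0.006,0.0027,0.0008,0,0,0],
    [-0.006,0.0028,0.0006,0,0,0],
    [-0.006,0.0028,0.0003,0,0,0],
    [-0.0043,0.002,0,0,0,0],
  ],
)

```text
time_s: 26.88
eef_pos: [0.5548, -0.3394, 0.3209]
tcp_rot: [[0.417, 0.909, 0.005], [0.909, -0.417, -0.003], [-0.0, 0.006, -1.0]]
force: [1.9, -0.8, 0.8]
finger_gap: 0.0103
```

```bash
python3 - <<'E'
from h import *
s=st();r=theta(s);print(r)
arc(r[0],[.03,.035,.035,.035,.035,.035,.03,.02])
E
```

```text
t 26.88 tcp [ 0.5548 -0.3394  0.3209] yaw 65.33 z [ 0.005 -0.003 -1.   ] F [ 1.9 -0.8  0.8] gap 0.0103 q [-14.  32.  64.  75. -28.  89.  22.]
(np.float64(1.5691383063600772), np.float64(0.1908706698073107), np.float64(0.0692835326740483), np.float64(-0.002719436956767369))
[[np.float64(-0.0052), np.float64(0.0024), np.float64(-0.0001)], [np.float64(-0.006), np.float64(0.0028), np.float64(-0.0003)], [np.float64(-0.006), np.float64(0.0028), np.float64(-0.0006)], [np.float64(-0.006), np.float64(0.0027), np.float64(-0.0008)], [np.float64(-0.006), np.float64(0.0027), np.float64(-0.001)], [np.float64(-0.0059), np.float64(0.0027), np.float64(-0.0013)], [np.float64(-0.0051), np.float64(0.0023), np.float64(-0.0013)], [np.float64(-0.0034), np.float64(0.0015), np.float64(-0.0009)]] 1.3141383063600776
```

arm_command(
  rows=[
    [-0.0052,0.0024,-0.0001,0,0.002,0],
    [-0.006,0.0028,-0.0003,0,0,0],
    [-0.006,0.0028,-0.0006,0,0,0],
    [-0.006,0.0027,-0.0008,0,0,0],
    [-0.006,0.0027,-0.001,0,0,0],
    [-0.0059,0.0027,-0.0013,0,0,0],
    [-0.0051,0.0023,-0.0013,0,0,0],
  ],
)

```text
time_s: 27.47
eef_pos: [0.5101, -0.3187, 0.3158]
tcp_rot: [[0.417, 0.909, 0.005], [0.909, -0.417, -0.002], [0.0, 0.005, -1.0]]
force: [1.4, 1.1, 3.7]
finger_gap: 0.0101
```

```bash
python3 - <<'E'
from h import *
s=st();r=theta(s);print(r)
arc(r[0],[.03,.03,.03,.025,.02,.015,.01])
E
```

```text
t 27.47 tcp [ 0.5101 -0.3187  0.3158] yaw 65.37 z [ 0.005 -0.002 -1.   ] F [1.4 1.1 3.7] gap 0.0101 q [-22.  25.  68.  84. -23.  86.  21.]
(np.float64(1.3099400410732165), np.float64(0.19231174725518385), np.float64(0.02000126891176709), np.float64(-0.002427957000168666))
[[np.float64(-0.005), np.float64(0.0023), np.float64(-0.0016)], [np.float64(-0.0049), np.float64(0.0023), np.float64(-0.0017)], [np.float64(-0.0049), np.float64(0.0022), np.float64(-0.0019)], [np.float64(-0.004), np.float64(0.0018), np.float64(-0.0017)], [np.float64(-0.0032), np.float64(0.0015), np.float64(-0.0014)], [np.float64(-0.0024), np.float64(0.0011), np.float64(-0.0011)], [np.float64(-0.0016), np.float64(0.0007), np.float64(-0.0008)]] 1.1499400410732166
```

arm_command(
  rows=[
    [-0.005,0.0023,-0.002,0,0.002,0],
    [-0.0049,0.0023,-0.0022,0,0,0],
    [-0.0049,0.0022,-0.0022,0,0,0],
    [-0.004,0.0018,-0.002,0,0,0],
    [-0.0032,0.0015,-0.0017,0,0,0],
    [-0.0024,0.0011,-0.0013,0,0,0],
    [0,0,0,0,0,0],
  ],
)

```text
time_s: 28.05
eef_pos: [0.4814, -0.3053, 0.3033]
tcp_rot: [[0.417, 0.909, 0.002], [0.909, -0.417, 0.001], [0.002, 0.001, -1.0]]
force: [0.8, -0.2, -2.9]
finger_gap: 0.0104
```

```bash
python3 - <<'E'
from h import *
s=st();r=theta(s);print(r)
arc(r[0],[.01,.02,.025,.02,.01,.01,.01])
E
```

```text
t 28.05 tcp [ 0.4814 -0.3053  0.3033] yaw 65.38 z [ 0.002  0.001 -1.   ] F [ 0.8 -0.2 -2.9] gap 0.0104 q [-27.  20.  71.  90. -19.  83.  20.]
(np.float64(1.1323012365245337), np.float64(0.19139004880230376), np.float64(-0.011659891923659831), np.float64(-0.002183547543273366))
[[np.float64(-0.0016), np.float64(0.0007), np.float64(-0.0008)], [np.float64(-0.0031), np.float64(0.0014), np.float64(-0.0017)], [np.float64(-0.0038), np.float64(0.0017), np.float64(-0.0022)], [np.float64(-0.003), np.float64(0.0014), np.float64(-0.0018)], [np.float64(-0.0015), np.float64(0.0007), np.float64(-0.0009)], [np.float64(-0.0015), np.float64(0.0007), np.float64(-0.001)], [np.float64(-0.0015), np.float64(0.0007), np.float64(-0.001)]] 1.0273012365245338
```

arm_command(
  rows=[
    [-0.0016,0.0007,-0.001,0,0,0],
    [-0.0031,0.0014,-0.0018,0,0,0],
    [-0.0038,0.0017,-0.0023,0,0,0],
    [-0.003,0.0014,-0.0018,0,0,0],
    [-0.0015,0.0007,-0.001,0,0,0],
    [0,0,0,0,0,0],
    [0,0,0,0,0,0],
  ],
)

```text
time_s: 28.63
eef_pos: [0.467, -0.2987, 0.2944]
tcp_rot: [[0.417, 0.909, 0.0], [0.909, -0.417, 0.001], [0.001, -0.0, -1.0]]
force: [-0.3, 1.3, 0.6]
finger_gap: 0.0099
```

```bash
python3 - <<'E'
from h import *
s=st();r=theta(s);print(r)
show('scene','s30',(230,140,350,260),6);show('wrist','w30');show('side','d30',(220,120,340,240),6)
for c in ('scene','side','wrist'):
 for q in ['bar_mid','index_tip','hinge_mid']:
  for d in place_of(c,q): print(c,q,np.round(d['point'],4),d['confidence'])
s=st();print(theta(s))
E
```

```text
t 28.63 tcp [ 0.467  -0.2987  0.2944] yaw 65.38 z [ 0.     0.001 -1.   ] F [-0.3  1.3  0.6] gap 0.0099 q [-30.  18.  72.  93. -17.  82.  18.]
(np.float64(1.0372864438775422), np.float64(0.19098339822947313), np.float64(-0.027526244448320095), np.float64(-0.0021284252375155348))
scene bar_mid [ 0.4684 -0.2965  0.2933] 0.92
scene hinge_mid [ 0.5544 -0.3384  0.1325] 0.79
side hinge_mid [ 0.5564 -0.3388  0.1289] 0.62
wrist bar_mid [ 0.4661 -0.2989  0.2937] 0.78
wrist bar_mid [ 0.4909 -0.3077  0.0019] 0.18
wrist hinge_mid [ 0.5568 -0.3357  0.1248] 0.94
t 29.23 tcp [ 0.4671 -0.2987  0.2945] yaw 65.38 z [ 0.     0.001 -1.   ] F [-0.4  1.1  2.6] gap 0.0102 q [-30.  18.  72.  93. -17.  82.  18.]
(np.float64(1.037625412902665), np.float64(0.19095898341785947), np.float64(-0.0274580889107123), np.float64(-0.002093166823744731))
```

View pics/s30.png

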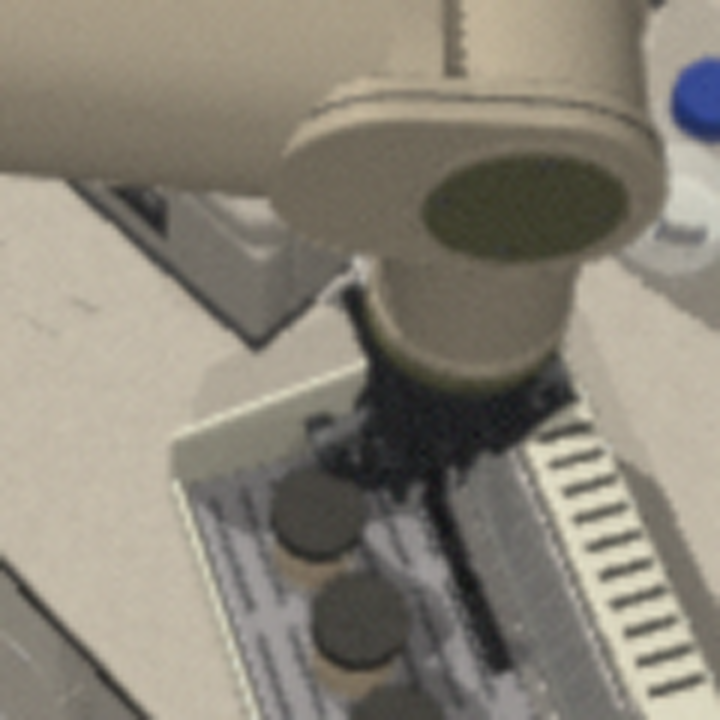

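View pics/w30.png

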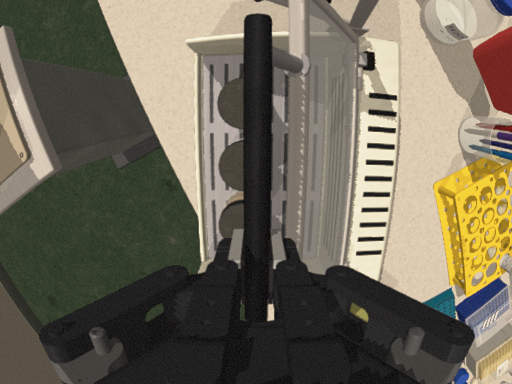

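View pics/d30.png

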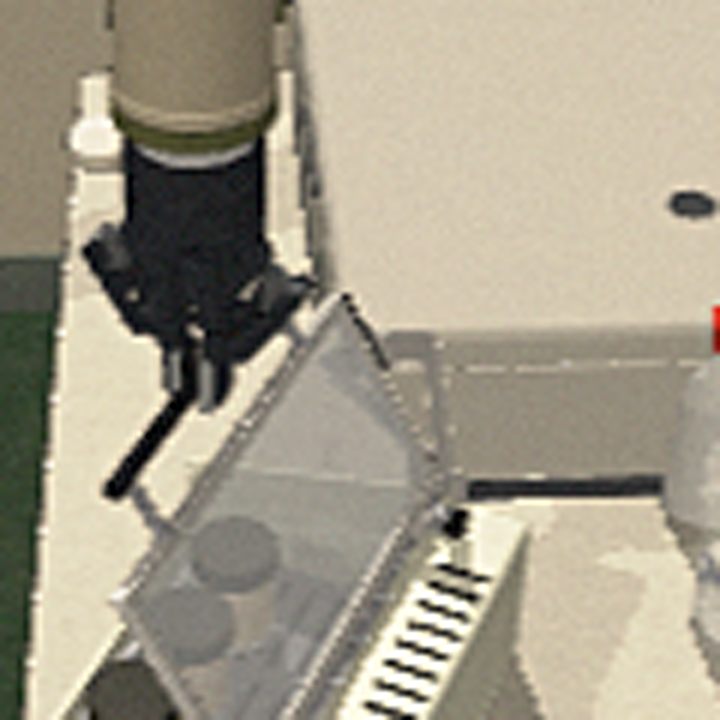

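```bash
python3 - <<'E'
from h import *
s=read_state();i=camera_info('wrist');V=np.array(i['view'])
T=np.eye(4);T[:3,:3]=s['tcp_rot'];T[:3,3]=s['eef_pos'];X=V@T  # tool->cam
np.save('X.npy',X)
poses={'w21':([.5908,-.3377,.3768],[[0.356,0.934,-0.024],[0.934,-0.356,0.012],[0.003,-0.027,-1.0]]),
'w22':([.5894,-.3559,.3279],[[0.419,0.908,0.006],[0.908,-0.419,0.0],[0.003,0.006,-1.0]]),
'w23':([.5906,-.356,.3158],[[0.418,0.908,0.001],[0.908,-0.418,-0.001],[0,0.001,-1.0]]),
'w20':([.4338,-.2645,.305],[[-0.398,0.917,0.011],[0.917,0.398,0.001],[-0.003,0.011,-1.0]]),
'w17':([.484,-.2089,.2586],[[-0.401,0.916,-0.006],[0.916,0.402,0.008],[0.010,-0.003,-1.0]])}
b=(.4929,-.3082,-.4282)
out=[]
for n,(p,R) in poses.items():
    U,_,Vt=np.linalg.svd(np.array(R));T=np.eye(4);T[:3,:3]=U@Vt;T[:3,3]=p
    j=dict(i);j['view']=X@np.linalg.inv(T);np.save(f'pics/{n}_view.npy',j['view'])
    if n=='w20':print(np.abs(j['view']-np.load('pics/w20i.npy')).max())
    c=proj('wrist',boxpt(b,(-.008,.159,.251)),j).astype(int)
    im=np.load(f'pics/{n}.npy')[:,:,::-1]
    x0,y0=max(0,c[0]-45),max(0,c[1]-45);k=8
    g=cv2.resize(im[y0:y0+75,x0:x0+90],None,fx=k,fy=k,interpolation=cv2.INTER_CUBIC)
    for th,col in [(.95,(0,255,0)),(1.0,(0,0,255)),(1.05,(255,0,0))]:
        for r in (.144,.12):
            u=(proj('wrist',boxpt(b,(.07-r*np.cos(th),.159,.13+r*np.sin(th))),j)-[x0,y0]+.5)*k;cv2.circle(g,(int(u[0]),int(u[1])),4,col,-1)
    cv2.imwrite(f'pics/clip_{n}.png',g[:600,:800]);print(n,x0,y0,c)
E
```

```text
w21 103 0 [148  25]
w22 57 0 [102   0]
w23 48 0 [93 -3]
0.0005080132449426511
w20 417 106 [462 151]
w17 367 172 [412 217]
```

View pics/clip_w21.png

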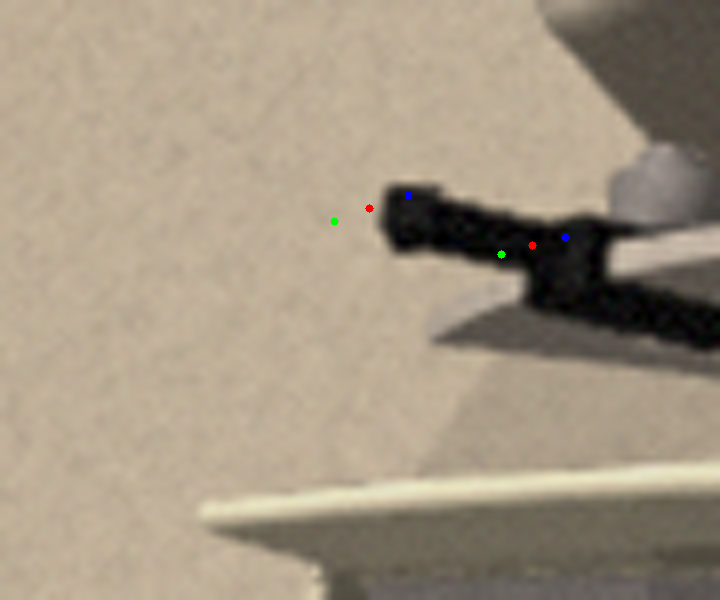

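View pics/clip_w20.png

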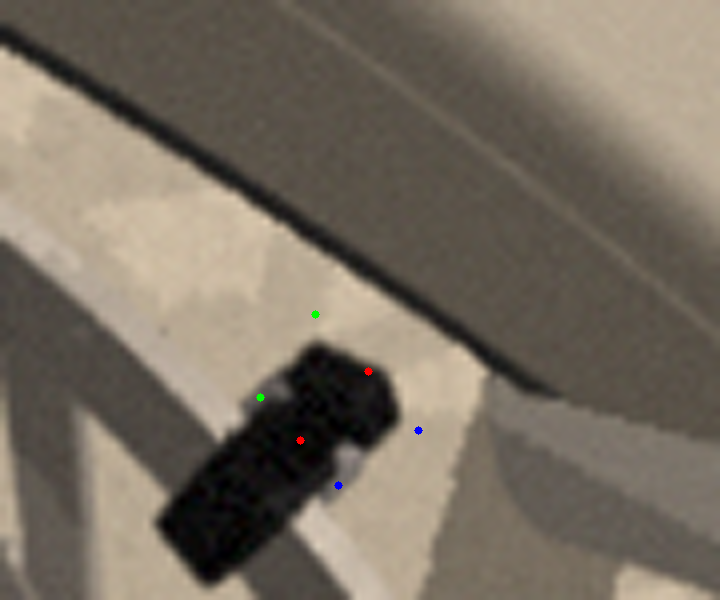

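View pics/clip_w17.png

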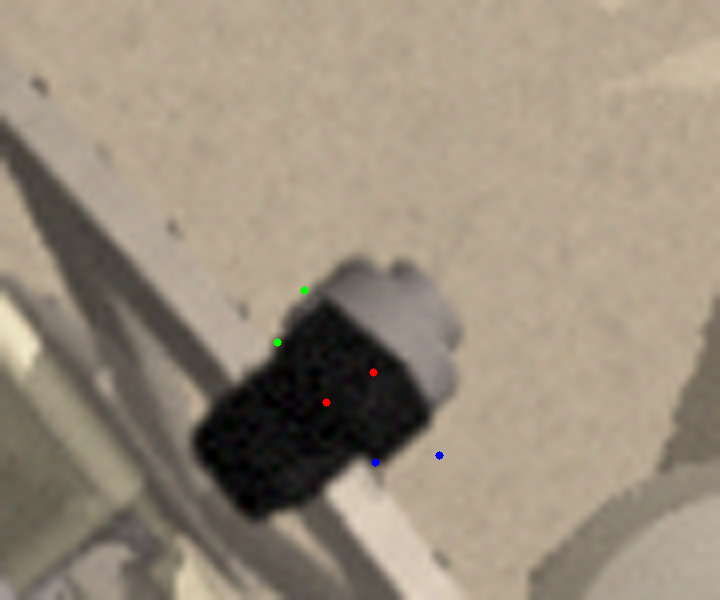

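View pics/clip_w22.png

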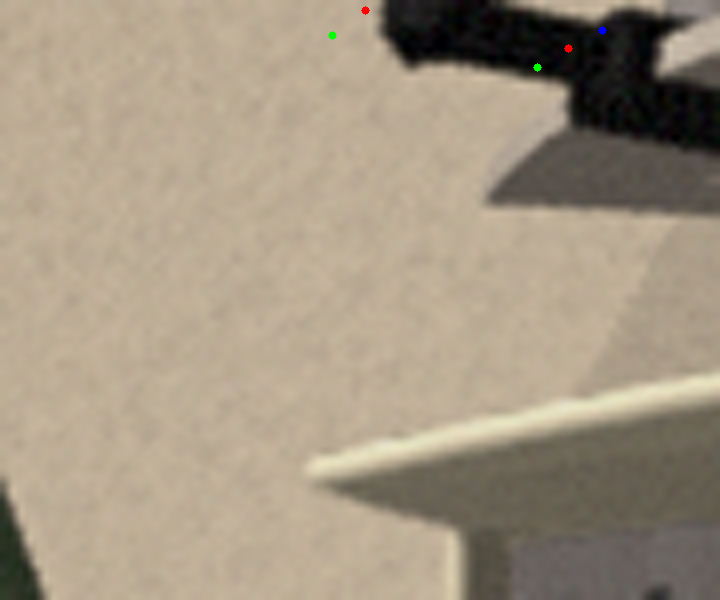

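```bash
python3 - <<'E'
from h import *
i=camera_info('wrist');b=(.4929,-.3082,-.4282)
im=np.load('pics/w30.npy')[:,:,::-1]
x0,y0,k=180,0,5
g=cv2.resize(im[0:120,x0:340],None,fx=k,fy=k,interpolation=cv2.INTER_CUBIC)
for th,col in [(1.0,(0,255,0)),(1.033,(0,0,255)),(1.066,(255,0,0))]:
    for r,y in [(.15,.147),(.15,.1),(.15,.05),(.19,.108),(.02,.147),(.15,.0)]:
        u=(proj('wrist',boxpt(b,(.07-r*np.cos(th),y,.13+r*np.sin(th))),i)-[x0,y0]+.5)*k;cv2.circle(g,(int(u[0]),int(u[1])),3,col,-1)
for y in (.149,.0,-.149):
  u=(proj('wrist',boxpt(b,(-.11,y,.03)),i)-[x0,y0]+.5)*k;cv2.circle(g,(int(u[0]),int(u[1])),3,(255,0,255),-1)
for p in [(-.11,.155,.085),(.07,.155,.125),(.13,.155,.118)]:
  u=(proj('wrist',boxpt(b,p),i)-[x0,y0]+.5)*k;cv2.circle(g,(int(u[0]),int(u[1])),3,(255,0,255),-1)
cv2.imwrite('pics/o30.png',g)
E
```

```text
(no output)
```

View pics/o30.png

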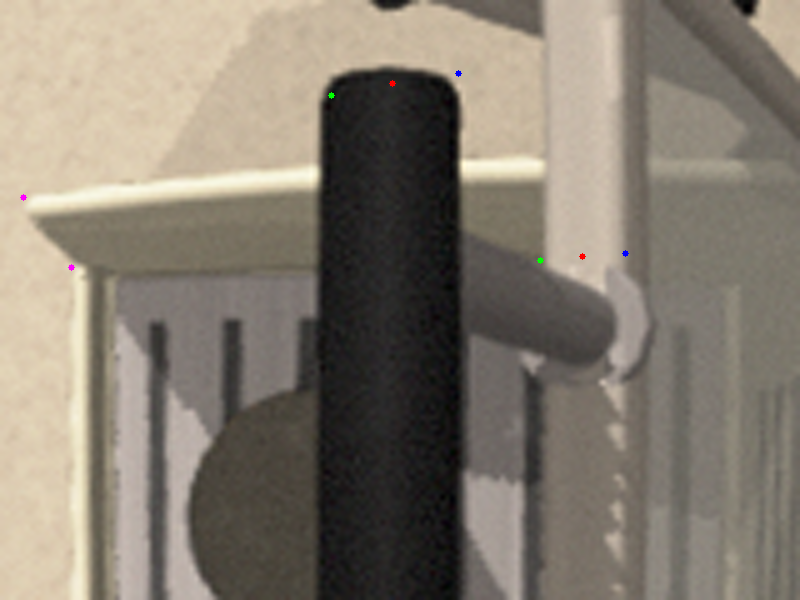

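```bash
python3 - <<'E'
from h import *
i=camera_info('wrist');b=(.4929,-.3082,-.4282)
np.save('pics/w30_view.npy',i['view'])
P=[('FL',(-.11,.152,.085)),('FR',(-.11,-.152,.085)),('sFL',(-.1,.147,.02)),('sBL',(.064,.147,.02)),('BL',(.07,.152,.125)),('sFR',(-.1,-.147,.02)),('FBL',(.13,.155,.118))]
tiles=[]
for n in ['w17','w20','w21','w22','w30']:
    j=dict(i);j['view']=np.load(f'pics/{n}_view.npy');im=np.load(f'pics/{n}.npy')[:,:,::-1]
    row=[]
    for nm,p in P[:5]:
        u=proj('wrist',boxpt(b,p),j);c=np.round(u).astype(int)
        pad=cv2.copyMakeBorder(im,20,20,20,20,cv2.BORDER_CONSTANT)
        if not(0<=c[0]<512 and 0<=c[1]<384): row.append(np.zeros((156,156,3),np.uint8));continue
        t=cv2.resize(pad[c[1]+20-13:c[1]+20+13,c[0]+20-13:c[0]+20+13],(156,156),interpolation=cv2.INTER_CUBIC)
        q=((u-c+13.5)*6).astype(int);cv2.circle(t,(int(q[0]),int(q[1])),2,(0,0,255),-1);cv2.putText(t,n+nm,(2,12),0,.4,(255,0,0),1)
        row.append(t);print(n,nm,np.round(u,1))
    tiles.append(np.hstack(row))
o=np.vstack(tiles);cv2.imwrite('pics/corn.png',cv2.resize(o,(780*600//780,600)) if False else o[:,:780])
cv2.imwrite('pics/corn1.png',o[:468,:780]);cv2.imwrite('pics/corn2.png',o[468:,:780])
E
```

```text
w17 FL [266.   93.9]
w17 FR [ 89.3 268.2]
w17 sFL [266.8 106.8]
w17 sBL [348.6 203.6]
w17 BL [384.7 234.5]
w20 FL [320.7  70. ]
w20 FR [142.1 233.9]
w20 sFL [312.4  84.1]
w20 sBL [380.9 171.4]
w20 BL [420.4 190.2]
w21 FL [126.7  64.3]
w21 FR [130.6 252.6]
w21 sFL [148.3  72.2]
w21 sBL [244.9  72.7]
w21 BL [244.5  57.7]
w22 FL [94.  59.3]
w22 FR [114.5 266.8]
w22 sFL [120.1  67.6]
w22 sBL [225.   58.5]
w22 BL [221.1  37. ]
w30 FL [184.1  41.4]
w30 FR [195.6 283.8]
w30 sFL [202.6  55.4]
w30 sBL [324.9  56.1]
w30 BL [353.  34.]
```

View pics/corn1.png

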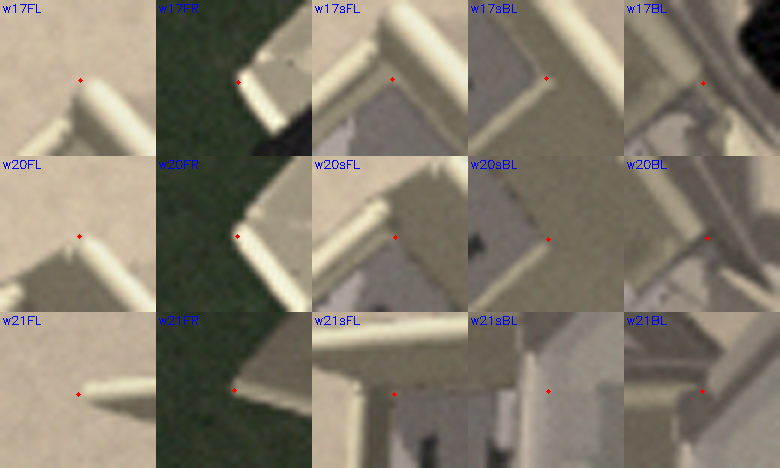

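View pics/corn2.png

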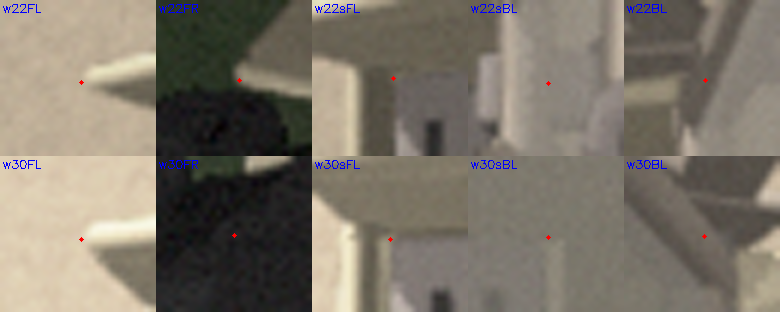

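arm_command(
  rows=[
    [-0.0012,0.0006,-0.0009,0,0,0],
    [-0.0016,0.0007,-0.0012,0,0,0],
    [-0.001,0.0004,-0.0008,0,0,0],
    [0,0,0,0,0,0],
    [0,0,0,0,0,0],
    [0,0,0,0,0,0],
  ],
)

```text
time_s: 29.73
eef_pos: [0.4633, -0.297, 0.2919]
tcp_rot: [[0.416, 0.909, 0.002], [0.909, -0.416, 0.001], [0.002, 0.001, -1.0]]
force: [-0.5, 1.7, 3.9]
finger_gap: 0.01
```

```bash
python3 - <<'E'
from h import *
s=st();r=theta(s);print(r, 'x-based .07/.0705', [np.arccos((h-r[2])/.19) for h in(.07,.0705)],'z-based',np.arcsin((s['eef_pos'][2]-.0013-.13)/.19))
E
```

```text
t 29.73 tcp [ 0.4633 -0.297   0.2919] yaw 65.39 z [ 0.002  0.001 -1.   ] F [-0.5  1.7  3.9] gap 0.01 q [-31.  17.  72.  94. -16.  81.  18.]
(np.float64(1.0121849687766928), np.float64(0.19093931928290964), np.float64(-0.03159958672187628), np.float64(-0.0021065480920896204)) x-based .07/.0705 [np.float64(1.0066026070285405), np.float64(1.0034853064855873)] z-based 1.0072052214533622
```

arm_command(
  rows=[
    [-0.0008,0.0003,-0.0006,0,0,0],
    [-0.0003,0.0002,-0.0003,0,0,0],
    [0,0,0,0,0,0],
    [0,0,0,0,0,0],
    [0,0,0,0,0,0],
  ],
)

```text
time_s: 30.15
eef_pos: [0.4613, -0.2961, 0.2902]
tcp_rot: [[0.417, 0.909, -0.0], [0.909, -0.417, 0.002], [0.002, -0.001, -1.0]]
force: [-0.7, 3.0, 1.8]
finger_gap: 0.0099
```

```bash
python3 - <<'E'
from h import *
s=st();r=theta(s);print(r, 'x-based .07/.0705', [np.arccos((h-r[2])/.19) for h in(.07,.0705)],'z-based',np.arcsin((s['eef_pos'][2]-.0013-.13)/.19))
show('wrist','w31');i=camera_info('wrist');b=(.4929,-.3082,-.4282)
im=np.load('pics/w31.npy')[:,:,::-1]
x0,y0,k=180,0,5
g=cv2.resize(im[0:120,x0:340],None,fx=k,fy=k,interpolation=cv2.INTER_CUBIC)
for th,col in [(.97,(0,255,0)),(1.0,(0,0,255)),(1.03,(255,0,0))]:
    for rr,y in [(.15,.147),(.15,.1),(.19,.108),(.144,.159),(.13,.159)]:
        u=(proj('wrist',boxpt(b,(.07-rr*np.cos(th),y,.13+rr*np.sin(th))),i)-[x0,y0]+.5)*k;cv2.circle(g,(int(u[0]),int(u[1])),3,col,-1)
for p in [(-.11,.152,.085),(-.1,.147,.02)]:
  u=(proj('wrist',boxpt(b,p),i)-[x0,y0]+.5)*k;cv2.circle(g,(int(u[0]),int(u[1])),3,(255,0,255),-1)
cv2.imwrite('pics/o31.png',g)
capture('side');im=capture('side')[:,:,::-1];x0,y0,k=255,150,12
g=cv2.resize(im[y0:y0+50,x0:x0+60],None,fx=k,fy=k,interpolation=cv2.INTER_CUBIC)
for th,col in [(.95,(0,255,0)),(1.0,(0,0,255)),(1.05,(255,0,0))]:
    for rr,y in [(.15,.147),(.144,.159),(.12,.159)]:
        u=(proj('side',boxpt(b,(.07-rr*np.cos(th),y,.13+rr*np.sin(th))))-[x0,y0]+.5)*k;cv2.circle(g,(int(u[0]),int(u[1])),3,col,-1)
cv2.imwrite('pics/d31.png',g)
E
```

```text
t 30.15 tcp [ 0.4613 -0.2961  0.2902] yaw 65.38 z [-0.     0.002 -1.   ] F [-0.7  3.   1.8] gap 0.0099 q [-31.  16.  72.  94. -16.  81.  18.]
(np.float64(0.9976662973058543), np.float64(0.1906599625595623), np.float64(-0.033788143738849315), np.float64(-0.002079930941958106)) x-based .07/.0705 [np.float64(0.9929115724794912), np.float64(0.9897666084359016)] z-based 0.9904706653806805
```

View pics/o31.png

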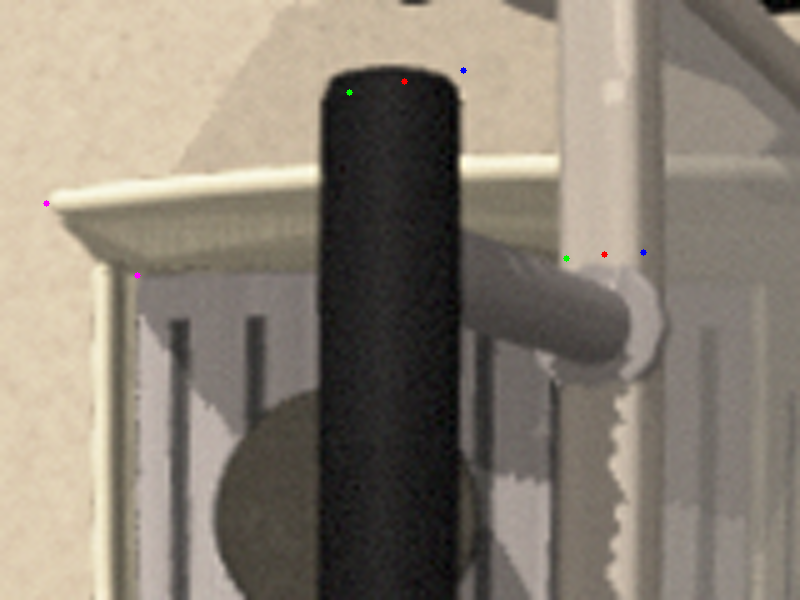

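View pics/d31.png

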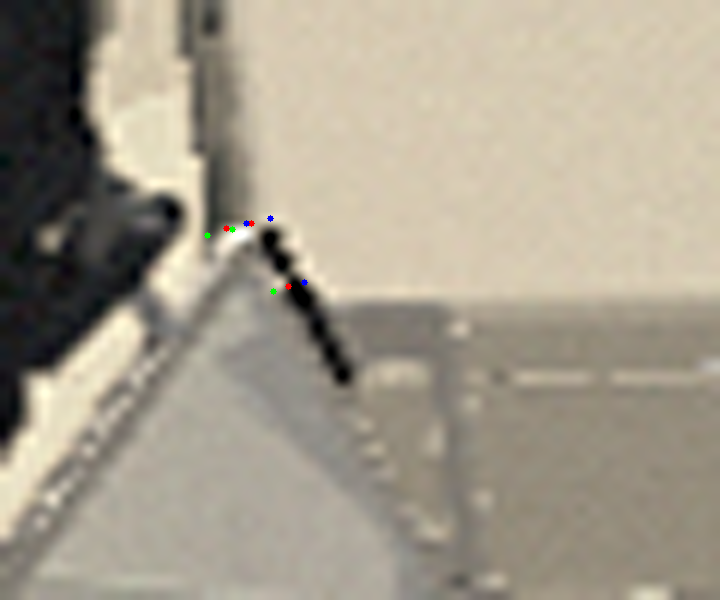

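View pics/w31.png

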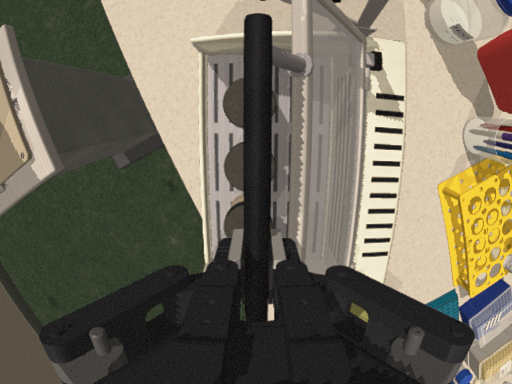

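```bash
python3 - <<'E'
from h import *
b=(.4929,-.3082,-.4282)
im=np.load('pics/s1.npy')[:,:,::-1];x0,y0,k=280,170,14
g=cv2.resize(im[y0:y0+40,x0:x0+50],None,fx=k,fy=k,interpolation=cv2.INTER_CUBIC)
for th,col in [(.95,(0,255,0)),(1.0,(0,0,255)),(1.05,(255,0,0))]:
    for rr,y in [(.144,.159),(.12,.159),(.16,.159)]:
        u=(proj('scene',boxpt(b,(.07-rr*np.cos(th),y,.13+rr*np.sin(th))))-[x0,y0]+.5)*k;cv2.circle(g,(int(u[0]),int(u[1])),3,col,-1)
cv2.imwrite('pics/cs.png',g)
E
```

```text
(no output)
```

View pics/cs.png

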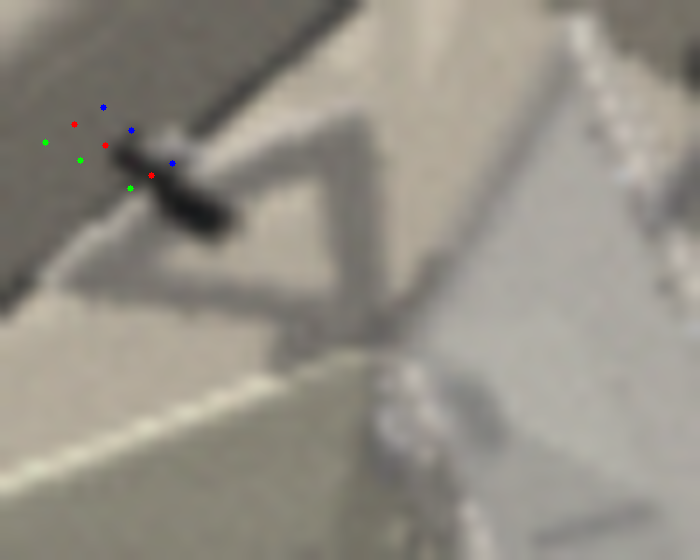

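arm_command(
  rows=[
    [0.0006,-0.0003,0.0004,0,0,0],
    [0.0002,-0.0001,0.0001,0,0,0],
    [0,0,0,0,0,0],
    [0,0,0,0,0,0],
    [0,0,0,0,0,0],
  ],
)

```text
time_s: 30.72
eef_pos: [0.4619, -0.2964, 0.2906]
tcp_rot: [[0.417, 0.909, -0.001], [0.909, -0.417, 0.003], [0.002, -0.002, -1.0]]
force: [-1.7, 3.0, 1.5]
finger_gap: 0.0101
```

```bash
python3 - <<'E'
from h import *
s=st();r=theta(s);print(r, 'x-based .07/.0705', [np.arccos((h-r[2])/.19) for h in(.07,.0705)],'z-based',np.arcsin((s['eef_pos'][2]-.0013-.13)/.19))
E
```

```text
t 30.72 tcp [ 0.4619 -0.2964  0.2906] yaw 65.38 z [-0.001  0.003 -1.   ] F [-1.7  3.   1.5] gap 0.0101 q [-31.  17.  72.  94. -16.  81.  18.]
(np.float64(1.0020509033881788), np.float64(0.190658246009918), np.float64(-0.03308384016881545), np.float64(-0.0021070260028453556)) x-based .07/.0705 [np.float64(0.9973306876510067), np.float64(0.994194770749024)] z-based 0.9948077796961715
```

arm_command(
  rows=[
    [0.0004,-0.0002,0.0003,0,0,0],
    [0,0,0,0,0,0],
    [0,0,0,0,0,0],
    [0,0,0,0,0,0],
    [0,0,0,0,0,0],
  ],
)

```text
time_s: 31.13
eef_pos: [0.4624, -0.2965, 0.291]
tcp_rot: [[0.417, 0.909, -0.001], [0.909, -0.417, 0.003], [0.002, -0.002, -1.0]]
force: [-1.6, 2.8, 2.5]
finger_gap: 0.0101
```

```bash
python3 - <<'E'
from h import *
def p():
    s=st();r=theta(s);print(r, 'x-based .07/.0705', [np.arccos((h-r[2])/.19) for h in(.07,.0705)],'z-based',np.arcsin((s['eef_pos'][2]-.0013-.13)/.19))
p()
show('side','d32');show('scene','s32')
for c in ('scene','side'):
 for q in ['bar_mid','jar_a']:
  for d in place_of(c,q): print(c,q,np.round(d['point'],4),d['confidence'])
p()
E
```

```text
t 31.13 tcp [ 0.4624 -0.2965  0.291 ] yaw 65.38 z [-0.001  0.003 -1.   ] F [-1.6  2.8  2.5] gap 0.0101 q [-31.  17.  72.  94. -16.  81.  18.]
(np.float64(1.0050444620380572), np.float64(0.19067827782569488), np.float64(-0.03261322068391825), np.float64(-0.002077770984266923)) x-based .07/.0705 [np.float64(1.000276542707146), np.float64(0.9971465939087479)] z-based 0.9979421466728564
scene bar_mid [ 0.4613 -0.2935  0.2915] 0.7
scene bar_mid [ 0.5329 -0.609  -0.0022] 0.57
scene jar_a [ 0.4637 -0.2833  0.0202] 0.79
scene jar_a [ 0.4294 -0.3497  0.0239] 0.69
scene jar_a [ 0.4907 -0.2178  0.0192] 0.51
side bar_mid [ 0.4635 -0.2898  0.2888] 0.96
side jar_a [ 0.4251 -0.346   0.0192] 0.53
t 31.43 tcp [ 0.4624 -0.2965  0.291 ] yaw 65.38 z [-0.001  0.003 -1.   ] F [-1.   2.8  2.1] gap 0.0101 q [-31.  17.  72.  94. -16.  81.  18.]
(np.float64(1.0050569188861114), np.float64(0.19066874765589242), np.float64(-0.03260610696958679), np.float64(-0.002075121249025454)) x-based .07/.0705 [np.float64(1.0003210284025144), np.float64(0.9971911693461771)] z-based 0.9978763931201504
```

View pics/d32.png

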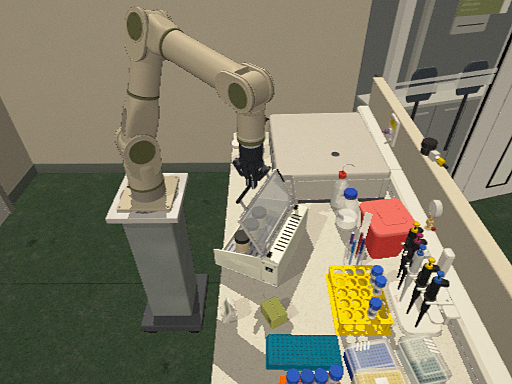

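View pics/s32.png

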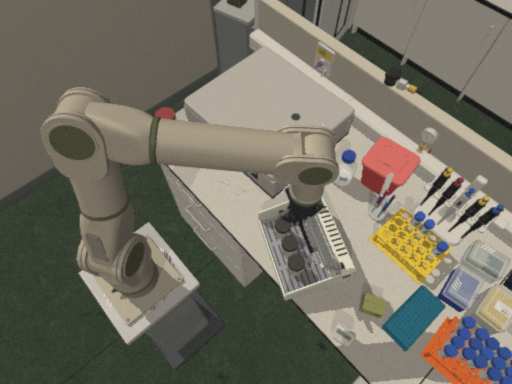

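```bash
python3 - <<'E'
from h import *
print(hand_in());st()
E
```

```text
the job is handed in; nothing more can be done
None
the job is handed in; nothing more can be done
```

I stood the two bench jars on the shelf, one on each side of jar_c. Then I gripped the visor's bar, brought it down in small steps to the index clip, and handed in at about 31.5 s while still holding it.

**Jar row:**
- **Spacing:** centres measured about 69–72 mm apart, so the gaps are roughly 12–15 mm. My own wrist-camera measurement gave the low end and the trained networks' averages gave the high end.
- **Straightness:** the right jar sits slightly forward of the row. The estimates disagreed: my wrist-camera measurement gave about 2 mm, most network readings 3–4 mm, and one side-camera reading about 7 mm. I left it as placed.

**Visor:**
- **Angle:** I estimate the visor at about 0.998 rad, from the arm's pose and the hinge position. The clip is at about 0.998–1.000 rad by the wrist and scene cameras and the networks' readings of the clip point. A coarse side-camera check suggested the clip could be nearer 1.02, but that view is only good to about 0.025.
- **Not seen directly:** the gripper hid the clip from the wrist and scene cameras at the end. The final line-up rests on measurements made before and during the descent, not on a direct view of frame and point together.
- **Steadiness:** over the last 0.3 s before hand-in the arm moved no more than 0.1 mm, the finger opening on the bar held at 10 mm, and the force reading stayed under 5 N.

I commanded no contact with the clip or the other things on the bench, and none of the checks showed any of them moved.

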